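Make up the punching kit and the carving kit

ROBOT

A 6-joint arm with a two-finger parallel gripper is mounted at the origin on the work surface. World frame = base frame: x ahead of the robot, y to its left, z up, the work surface at z = 0. Lengths are in m, angles in rad, forces in N, time in s.
With the tool pointing down it reaches from about 0.35 to 0.975 m from the base axis. Payload 4.9 kg.
Tool frame: the origin (TCP) lies at the very end of the fingers, on their centre line; the grasp point (between the pads) lies 19 mm behind it; z points along the fingers, y is the direction in which the jaws open and shut (so a half turn about z gives the same grasp; the last joint's range is limited). The gripper opens to 85 mm and grips with 20 to 120 N. Pads are 22 mm wide; open, the fingers measure 114 mm over their backs; the gripper's body (76 mm by 85 mm) begins 54 mm behind the grasp point. The pads swing forward as they close: fully open they stand 13 mm farther back than shut.
Start: joints at [1.032, 0.053, 1.613, -0, 1.476, -0.119], TCP at [0.255, 0.571, 0.231] pointing down, gripper open.
Joint ranges: [-3.01, 3.01], [-1.01, 2.22], [0.06, 2.58], [-1.02, 4.17], [0.09, 2.62], [-3.14, 3.14]. Speed limits (rad/s): [2.57, 2.57, 3.14, 3.14, 3.14, 3.14].

INTERFACE

Orientations are given as a unit quaternion [w, x, y, z].
In Python, from plant import state, eyes, job_done gives the robot as it stands.
- The arm moves only by the tool apply_moves, never from a script. Its argument "commands" is a list of rows, each an object with "linear": the shift along the tool's x, y, z in m, a list of three; "delta_rot": the turn, a rotation vector about the tool's x, y, z in degrees, a list of three; "fingers": the closure in counts, from 0 (fully open) to 255 (shut). In form: [{"linear": [x, y, z], "delta_rot": [wx, wy, wz], "fingers": fingers}, ...]. A call has exactly 8 rows; each row is the pose to reach, as a shift and turn from the pose commanded when the call began, along the tool's axes at that moment; what a row does not reach only later rows make up. A row lasts 1/10 s, in which the tool goes at most 50 mm and 8.59 degrees, less where a joint would pass 70% of its speed; a pose out of reach is approached as far as the arm can. A call with a gripper value outside its range is refused whole. The fingers move at their own pace and stop on an object; the grip force is fixed at half the most. Time passes only in rows, so rows that repeat a pose let the fingers close, or fill a call up. It gives the time, the measured TCP pose, the force and the opening at its end, in the units of the state.
- state(): the state, without advancing time (a new reading comes with each control period).
- eyes.grab_frame(name): name is "scene" or "side" or "wrist"; returns the picture (400x640x3 uint8, red, green, blue); there is no depth.
- eyes.camera_params(name): a dict with "fx", "fy", "cx", "cy" (pixels), "position" and "rotation" of the camera in the world; the wrist camera has in their place "T_tool_cam" (4x4, takes a point from camera to tool coordinates, whose origin is the TCP and whose axes are the flange's). Camera axes: x right, y down, z forward; pixel columns grow to the right and rows downward; lengths in m; the calibration is good to about 2 mm. The wrist camera is an equidistant fisheye: a pixel r from the principal point sees the ray r / f radians off the axis. A picture is of the moment at which its call begins: read the wrist's pose just before it. camera_params takes no time and is no camera call.
- job_done(): hands the job in, once; it reports no verdict.
The state is a dict: "time": time; "joint_pos": joint angles; "joint_vel": joint speeds; "joint_efforts": joint torques, N m; "tool_pos": TCP position; "tool_rot": TCP orientation; "contact_force": force on the tool from outside, world axes, zero at the start; "ft_torque": the same for the moment, N m; "gripper_width": opening from 0.0 (shut) to 1.0 (fully open).
Only numpy, scipy, OpenCV 4.12 (cv2) and the standard library are available. Lean on these libraries where they do the work, as an engineer would, in place of code of your own. Each camera call takes 0.05 s, during which the arm holds its last target.

TASK

Make up the two kits from the stock on the bench: in the yellow tray, the large blue punch in the small round recess, the dark wooden mallet (handle up) in the large round recess and the octagonal wood block in the square one; in the green tray, the dark-handled gouge in the long recess and the sharpening stone in the short one. Set each thing down right onto the floor of its recess without dropping it, the punch, mallet and block upright, and leave the red punch, the white mallet and the yellow-handled chisel as they stand.

Things in the scene. Friction and masses are not known exactly. Their poses are not given: they have to be found in the camera images.
- tray_yellow: Fixed yellow tray, 160 (x) x 270 (y) mm, rim 16 mm high, dark foam with top at 14 mm; cut-outs go down to the yellow floor at 5 mm (recesses 9 mm deep). Origin: centre of underside, y along the long side. Recess centres (x, y) in the tray's frame, mm: large round, 88 across, (15, -84), for the mallet; square, 76 wide, (-22, 8), for the block; small round, 68 across, (15, 90), for the punch.
- tray_green: Fixed green tray, 160 (x) x 270 (y) mm, rim 16 mm high, dark foam with top at 14 mm; cut-outs go down to the green floor at 5 mm (recesses 9 mm deep). Origin: centre of underside, y along the long side. Recess centres (x, y) in the tray's frame, mm: long, 48 in x by 220 in y, (-43, 0), for the gouge (either way round); short, 62 in x by 110 in y, (40, 40), for the stone.
- punch_blue: Large arch punch with blue handle, standing on its steel cutting ring: 160 mm tall, ring 50 mm across and 30 mm high, open blue arch above it (50 mm wide along its x, 13 mm along y), then from 83 mm up a round handle 26 mm across. 0.35 kg. Origin: centre of the underside, z up.
- mallet_dark: Carver's mallet of dark brown wood standing on its head, handle up: 185 mm tall, head 70 mm across at the bottom, narrowing a little to its top at 85 mm, handle round, 28 mm across, from 85 mm up (grip it between 110 and 170 mm). 0.4 kg. Origin: centre of the head's underside, z up.
- block: Octagonal end-grain punching block of pale wood, 56 mm across flats, 62 mm tall, standing upright; 0.14 kg. Origin: centre of the underside, z up; pairs of flats face its x and y axes and the 45 degree directions between them.
- gouge: Carving gouge lying down, 200 mm long, 0.09 kg: octagonal dark brown wooden handle 28 mm across flats, then brass ferrule and narrow hollow steel blade. Origin: on its axis at mid-length, 14 mm above what it lies on; x points along it to the cutting edge; handle from x = -98 to +18 mm, balance point about x = -20 mm. The blade is thinner and hangs free of the bench.
- stone: Sharpening stone lying flat, 90 (x) x 42 (y) x 24 mm high, brick-red upper half, grey lower half; 0.2 kg. Origin: centre of the underside; x along its length.
- punch_red: Not wanted, leave it: smaller arch punch with red handle, standing, 130 mm tall, ring 36 mm across. Origin: centre of the underside.
- mallet_white: Not wanted, leave it: mallet with white plastic head 62 mm across at the bottom and pale wooden handle, standing handle up, 175 mm tall. Origin: centre of the underside.
- chisel: Not wanted, leave it: carving chisel with flat steel blade and octagonal yellow handle, lying, 200 mm long, 28 mm across. Origin: on its axis at mid-length; x points along the axis to the cutting edge.

How it is judged:
At the end, for the whole second after the job is handed in: All five things rest on their recess floors (within 3 mm; gouge 3.5), within 13 mm of recess centre in tray x and y; punch, mallet, block upright (0.08 rad), gouge and stone flat and lengthwise (0.2, 0.3 rad). Red punch, white mallet and chisel within 30 mm of their start, not tipped (x of mallet_dark in the frame of tray_yellow between 0.002 and 0.028 m and y of mallet_dark in the frame of tray_yellow between -0.097 and -0.071 m and z of mallet_dark in the frame of tray_yellow between 0.002 and 0.008 m and linear speed of each of mallet_dark, block, punch_blue, gouge, stone below 0.02 m/s and angular speed of each of mallet_dark, block, punch_blue, gouge, stone below 0.2 rad/s and angle between each of mallet_dark, block, punch_blue, stone, punch_red, mallet_white's own z axis and vertical below 0.08 rad and x of block in the frame of tray_yellow between -0.035 and -0.009 m and y of block in the frame of tray_yellow between -0.005 and 0.021 m and z of block in the frame of tray_yellow between 0.002 and 0.008 m and x of punch_blue in the frame of tray_yellow between 0.002 and 0.028 m and y of punch_blue in the frame of tray_yellow between 0.077 and 0.103 m and z of punch_blue in the frame of tray_yellow between 0.002 and 0.008 m and x of gouge in the frame of tray_green between -0.056 and -0.03 m and y of gouge in the frame of tray_green between -0.013 and 0.013 m and z of gouge in the frame of tray_green between 0.0155 and 0.0225 m and angle between the x axis of gouge and the y axis of tray_green, either way round below 0.2 rad and angle between gouge's own x axis and vertical between 1.5 and 1.64 rad and x of stone in the frame of tray_green between 0.027 and 0.053 m and y of stone in the frame of tray_green between 0.027 and 0.053 m and z of stone in the frame of tray_green between 0.002 and 0.008 m and angle between the x axis of stone and the y axis of tray_green, either way round below 0.3 rad and distance of each of punch_red, mallet_white, chisel from where it was at the start of the episode below 0.03 m); the robot touches nothing.
It fails at once if one of the kit's things is dropped or thrown (moves faster than 0.7 m/s while the fingers do not touch it) ((linear speed of punch_blue above 0.7 m/s and contact force between the fingers and punch_blue below 0.05 N) or (linear speed of mallet_dark above 0.7 m/s and contact force between the fingers and mallet_dark below 0.05 N) or (linear speed of block above 0.7 m/s and contact force between the fingers and block below 0.05 N) or (linear speed of gouge above 0.7 m/s and contact force between the fingers and gouge below 0.05 N) or (linear speed of stone above 0.7 m/s and contact force between the fingers and stone below 0.05 N)).
It fails at once if the red punch, the white mallet or the chisel is shifted by more than 30 mm or knocked over (distance of any of punch_red, mallet_white, chisel from where it was at the start of the episode above 0.03 m or angle between any of punch_red, mallet_white's own z axis and vertical above 0.5 rad).
It also fails if it takes over 134 s, if anything falls off the work surface, if the arm or the gripper's body presses on something with over 40 N, if the wrist force passes 120 N, or if a joint passes its speed limit or range.

## Working session

There is one attempt and no reset: what is moved stays moved. The work goes in short steps, Python scripts to look and compute and a tool call to move; the robot and the scene stay as the last step left them, time stands still between calls to the robot, and variables do not carry over. Pictures are saved under pics/ and viewed, and the job is handed in when it is done.

Besides the shell and the picture viewer there is one more tool, called after "Call:" by a JSON object that holds its "name" and its "arguments". apply_moves: Moves the arm, as the interface text tells. Its arguments: {"type":"object","properties":{"commands":{"type":"array","items":{"type":"object","properties":{"linear":{"type":"array","items":{"type":"number"}},"delta_rot":{"type":"array","items":{"type":"number"}},"fingers":{"type":"number"}}}}},"required":["commands"]}

```bash
ls; mkdir -p pics; python3 - <<'E'
from plant import state, eyes
import cv2
s=state();print(s)
for n in ["scene","side","wrist"]:
    im=eyes.grab_frame(n);cv2.imwrite(f"pics/{n}0.png",im[:,:,::-1])
    print(n,eyes.camera_params(n))
E
```

```text
pics
{'time': 0.0, 'joint_pos': array([ 1.03197535e+00,  5.33529610e-02,  1.61430250e+00, -2.51696855e-05,
        1.47599487e+00, -1.19019930e-01]), 'joint_vel': array([ 0.00088526, -0.00115652,  0.00049372,  0.00095102,  0.00068902,
        0.00056572]), 'joint_efforts': array([ 4.96641296e-04, -3.93698680e+01, -3.70167124e+01, -1.29690702e-04,
        7.26659011e-03,  3.04679055e-06]), 'tool_pos': array([0.25443063, 0.57018229, 0.23006035]), 'tool_rot': array([-3.20482397e-04,  2.08361322e-01,  9.78051379e-01, -9.77733396e-04]), 'contact_force': array([ 0.13304077, -0.36218917, -0.84473182]), 'ft_torque': array([-0.03519303,  0.00151837,  0.00380273]), 'gripper_width': 0.9968321872490455}
scene {'fx': 387.3197740350715, 'fy': 387.3197740350715, 'cx': 316.7441664786947, 'cy': 197.60060511812665, 'position': array([ 1.19831025, -0.48856325,  0.7618838 ]), 'rotation': array([-0.37398491,  0.80106136,  0.42479973, -0.1948876 ])}
side {'fx': 508.44270786675764, 'fy': 508.44270786675764, 'cx': 320.41150129736945, 'cy': 200.0394106387166, 'position': array([ 0.43740717, -0.91833589,  0.71096441]), 'rotation': array([-0.45960734,  0.8868633 , -0.04565577,  0.01225274])}
wrist {'fx': 309.70691628693146, 'fy': 309.70691628693146, 'cx': 320.1409041397588, 'cy': 196.38960224585662, 'T_tool_cam': array([[ 1.71338530e-03, -9.47770792e-01, -3.18947628e-01,
         8.11072865e-02],
       [ 9.99998523e-01,  1.66757093e-03,  4.16707147e-04,
         2.53826951e-04],
       [ 1.36924929e-04, -3.18947871e-01,  9.47772249e-01,
        -1.42344589e-01],
       [ 0.00000000e+00,  0.00000000e+00,  0.00000000e+00,
         1.00000000e+00]])}
```

View pics/scene0.png

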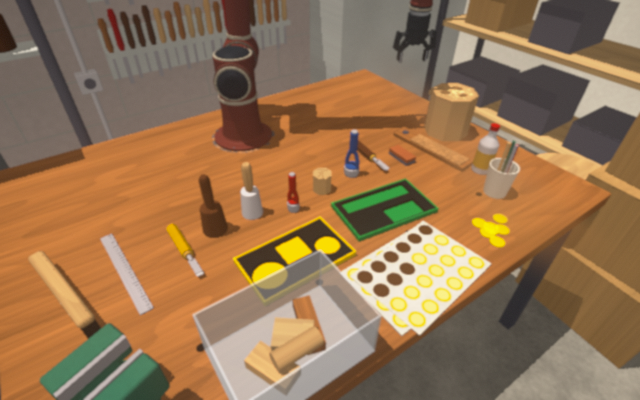

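View pics/side0.png

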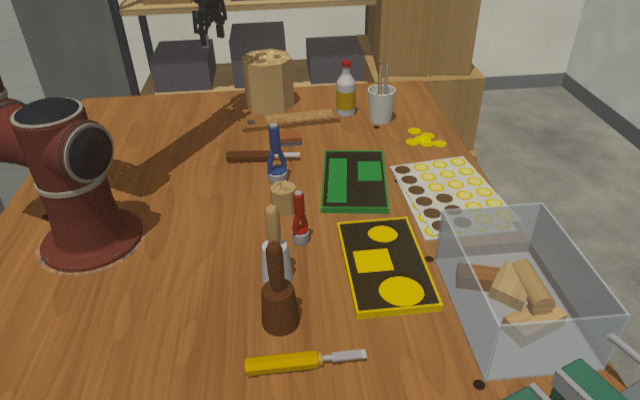

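View pics/wrist0.png

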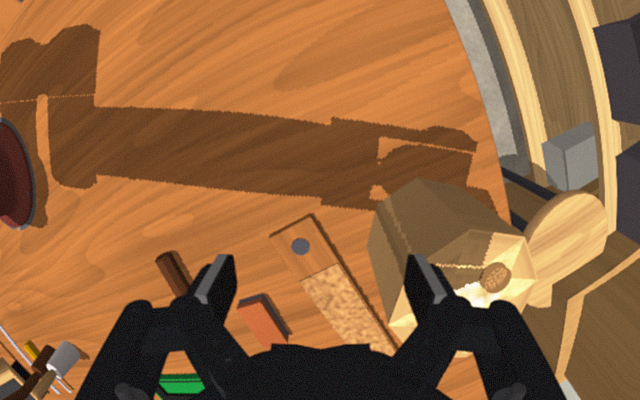

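Scene shows all items; both fixed cameras see trays and stock. Zoom in for measuring.

```bash
python3 - <<'E'
import cv2
a=cv2.imread("pics/scene0.png")[120:300,150:450];cv2.imwrite("pics/sc_z.png",cv2.resize(a,None,fx=2.66,fy=2.66,interpolation=2))
a=cv2.imread("pics/side0.png")[110:385,215:445];cv2.imwrite("pics/si_z.png",cv2.resize(a,None,fx=2.18,fy=2.18,interpolation=2))
E
```

```text
(no output)
```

View pics/sc_z.png

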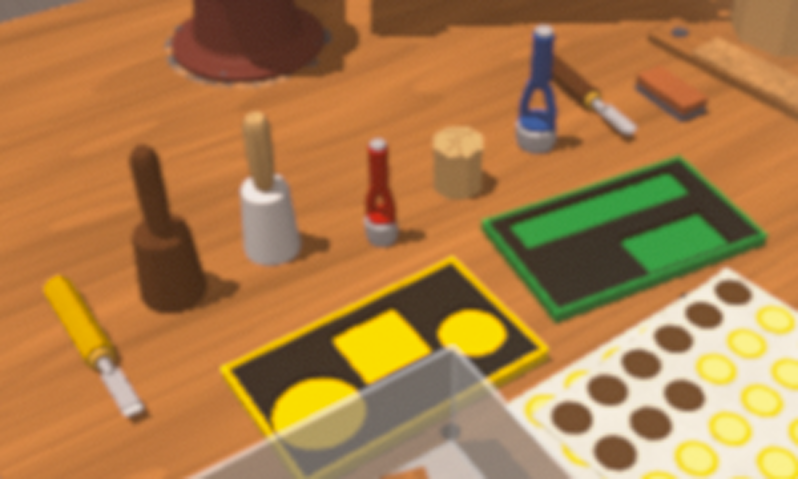

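View pics/si_z.png

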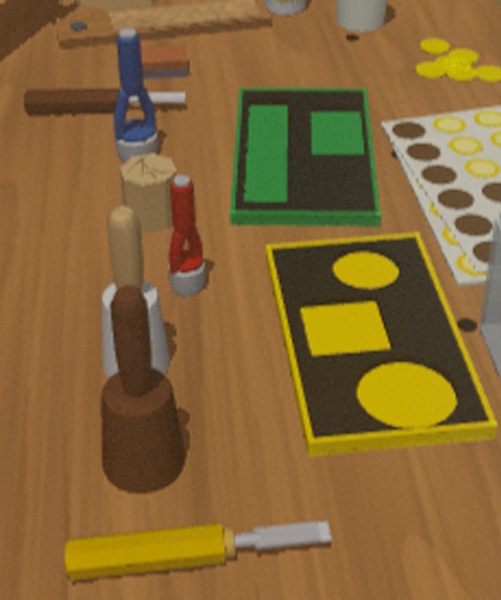

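```bash
cat > h.py <<'E'
import numpy as np, cv2
from scipy.spatial.transform import Rotation as R
CAM={"scene":(387.3197740350715,316.7441664786947,197.60060511812665,np.array([1.19831025,-0.48856325,0.7618838]),[-0.37398491,0.80106136,0.42479973,-0.1948876]),
"side":(508.44270786675764,320.41150129736945,200.0394106387166,np.array([0.43740717,-0.91833589,0.71096441]),[-0.45960734,0.8868633,-0.04565577,0.01225274])}
def ray(c,px):
    f,cx,cy,p,q=CAM[c]; px=np.atleast_2d(np.array(px,float))
    d=np.c_[(px[:,0]-cx)/f,(px[:,1]-cy)/f,np.ones(len(px))]
    return p,d@R.from_quat(q,scalar_first=True).as_matrix().T
def plane(c,px,z):
    p,d=ray(c,px); return p+d*((z-p[2])/d[:,2])[:,None]
def tri(a,b):
    p1,d1=ray("scene",a);p2,d2=ray("side",b)
    A=np.c_[d1[0],-d2[0]];t=np.linalg.lstsq(A,p2-p1,rcond=None)[0]
    x=p1+t[0]*d1[0];y=p2+t[1]*d2[0];return (x+y)/2,np.linalg.norm(x-y)*1000
E
python3 - <<'E'
from h import *
im={c:cv2.imread(f"pics/{c}0.png") for c in CAM}
def rect(pts):
    r=cv2.minAreaRect((pts[:,:2]*1000).astype(np.float32)); return np.round(r[0],1),np.round(r[1],1),round(r[2],1)
rng={"yel":((22,170,120),(34,255,255)),"grn":((50,120,50),(75,255,255)),"blue":((105,130,60),(125,255,255)),"red":((0,200,60),(4,255,255))}
for c in CAM:
    hsv=cv2.cvtColor(im[c],cv2.COLOR_BGR2HSV)
    for n,(lo,hi) in rng.items():
        m=cv2.inRange(hsv,lo,hi)
        cs,hi_=cv2.findContours(m,cv2.RETR_CCOMP,cv2.CHAIN_APPROX_NONE)
        for k,q in enumerate(cs):
            if cv2.contourArea(q)<60: continue
            q2=q[:,0,:]; b=cv2.boundingRect(q)
            hole=hi_[0][k][3]>=0
            z={"yel":.015 ,"grn":.015}.get(n,0)
            if n in("yel","grn") and not hole: z=.005
            print(c,n,"hole" if hole else "out",b,cv2.contourArea(q),rect(plane(c,q2,z)) )
E
```

```text
scene yel out (409, 312, 16, 15) 157.5 (array([925.6, -30.3]), array([32.7, 34.4]), 43.8)
scene yel hole (410, 313, 14, 13) 123.5 (array([929.4, -35.8]), array([29.2, 29. ]), 0.9)
scene yel out (422, 300, 16, 13) 140.5 (array([919. ,  18.8]), array([34.4, 31.9]), 55.9)
scene yel hole (423, 300, 15, 13) 120.5 (array([923.6,  12.5]), array([30.6, 29.8]), 88.9)
scene yel out (391, 298, 16, 13) 140.0 (array([874.8, -37. ]), array([34.3, 32.2]), 56.0)
scene yel hole (391, 298, 15, 12) 115.0 (array([878.5, -42.2]), array([28.6, 30.8]), 10.9)
scene yel out (314, 236, 27, 18) 322.5 (array([632. , -63.4]), array([66.8, 60.2]), 27.8)
scene yel out (275, 236, 37, 28) 555.5 (array([ 595.6, -148.7]), array([76.9, 71.1]), 89.8)
scene yel out (167, 224, 23, 30) 226.0 (array([ 386.6, -385.2]), array([121.8,  24.2]), 1.1)
scene yel out (233, 217, 123, 67) 753.5 (array([ 618. , -155.1]), array([170.4, 278.3]), 0.6)
scene yel out (472, 214, 37, 33) 594.5 (array([851. , 358.1]), array([106.1, 115.6]), 70.4)
scene grn out (332, 199, 105, 41) 829.0 (array([604.4, 162.2]), array([273. , 164.8]), 81.9)
scen
[... 301 characters left out ...]
) 362.0 (array([638.2, -65.5]), array([59.4, 60.8]), 42.3)
side yel out (337, 216, 106, 103) 7696.0 (array([ 625.4, -154.9]), array([164.8, 289.3]), 0.8)
side yel hole (339, 218, 101, 94) 5503.5 (array([ 623.4, -159.6]), array([152.9, 261.9]), 0.9)
side yel out (406, 127, 41, 21) 403.5 (array([848.8, 355.7]), array([113.1, 112.3]), 72.7)
side yel out (337, 93, 16, 17) 201.0 (array([646.9, 635.4]), array([126.7,  50.4]), 81.8)
side grn out (357, 161, 25, 20) 425.0 (array([654.2, 196.3]), array([93.7, 61.7]), 82.8)
side grn out (327, 158, 20, 45) 783.5 (array([565.7, 166.8]), array([206.6,  46.9]), 82.4)
side grn out (321, 151, 68, 62) 433.0 (array([608.7, 160.2]), array([285.7, 161.1]), 82.3)
```

```bash
python3 - <<'E'
from h import *
def S(u,v):return [150+u/2.66,120+v/2.66]
def D(u,v):return [215+u/2.18,110+v/2.18]
for n,a,b in [("mallet top",(145,152),(130,296)),("white top",(257,118),(124,212)),("red top",(378,145),(182,182)),("blue top",(543,32),(127,34)),
 ("blue ring bottom",(537,146),(136,156)),("block topc",(459,139),(149,166)),("gouge tip",(633,132),(185,99)),("gouge ferr",(593,98),(148,100)),("gouge end",(553,62),(27,100)),("stone TL",(640,72),(143,49)),("stone TR",(668,66),(188,52)),("chisel end",(55,285),(67,558)),("chisel tip",(138,412),(328,533))]:
    print(n,tri(S(*a),D(*b)))
# mallet head/ block by plane
print(plane("side",D(143,486),0),plane("scene",S(175,309),0)) # mallet near bottom edges
# block top corners
import cv2
for c,box in(("scene",(395,100,720,220)),("side",(10,20,220,260))):
    k,o,s=("sc",(150,120),2.66) if c=="scene" else ("si",(215,110),2.18)
    im=cv2.imread(f"pics/{c}0.png"); x0,y0,x1,y1=[int(v/s) for v in box]
    x0+=o[0];x1+=o[0];y0+=o[1];y1+=o[1];print(c,x0,y0,x1,y1)
    a=im[max(0,y0-25 if c=="scene" else y0):y1,x0:x1];f=6 if c=="scene" else 5.4
    cv2.imwrite(f"pics/{c}_zz.png",cv2.resize(a,None,fx=f,fy=f,interpolation=2));print(f,y0-25 if c=="scene" else y0)
E
```

```text
mallet top (array([ 0.41041113, -0.28486853,  0.17956966]), np.float64(3.0128477610595223))
white top (array([ 0.40745932, -0.16874026,  0.17181729]), np.float64(1.3349561071937106))
red top (array([ 0.45938746, -0.06276029,  0.12599095]), np.float64(2.630064824634621))
blue top (array([0.41474634, 0.18672888, 0.1561337 ]), np.float64(1.4505470596094476))
blue ring bottom (array([ 0.41363993,  0.19242504, -0.00837028]), np.float64(0.1733658092307789))
block topc (array([0.42883881, 0.0613917 , 0.06413225]), np.float64(2.447360866653612))
gouge tip (array([0.47797131, 0.29075866, 0.01004375]), np.float64(3.76611426097618))
gouge ferr (array([0.42977019, 0.26152403, 0.03650362]), np.float64(17.401953640513966))
gouge end (array([ 0.27894742,  0.32652433, -0.00106093]), np.float64(3.042521030839042))
stone TL (array([0.43033557, 0.33861591, 0.05698939]), np.float64(0.5201387221573056))
stone TR (array([0.48123201, 0.32746678, 0.07508717]), np.float64(37.9089443241407))
chisel end (array([ 0.35029439, -0.38866529,  0.01612195]), np.float64(0.4056321798084193))
chisel tip (array([ 0.54795898, -0.37953482,  0.00792748]), np.float64(3.1150540607027297))
[[ 0.40813957 -0.31329481  0.        ]] [[ 4.34724405e-01 -2.96031646e-01 -1.11022302e-16]]
scene 298 157 420 202
6 132
side 219 119 315 229
5.4 119
```

View pics/scene_zz.png

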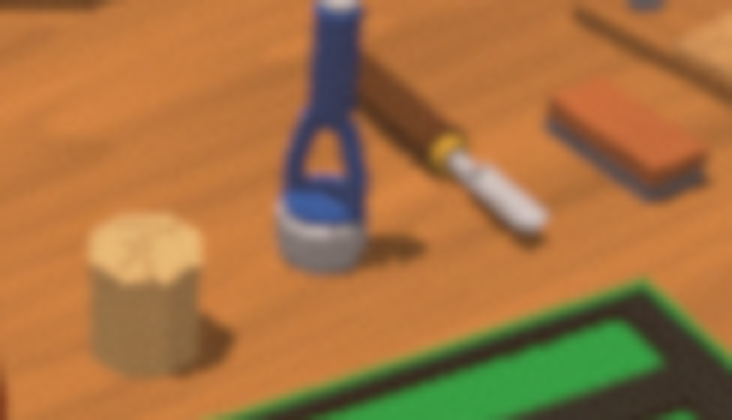

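View pics/side_zz.png

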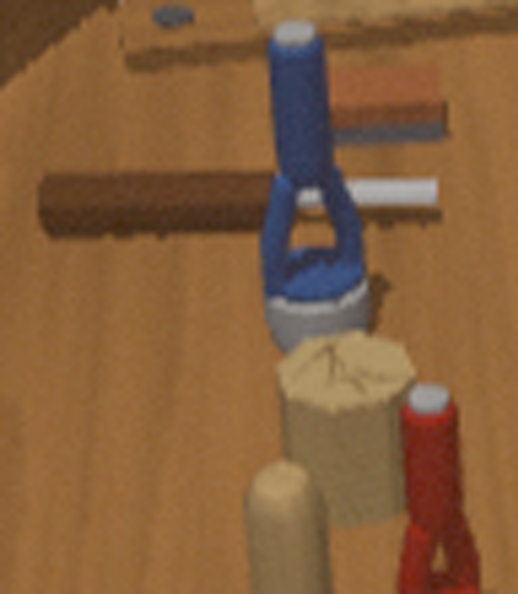

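```bash
python3 - <<'E'
from h import *
def Z(u,v):return [298+u/6,132+v/6]
def Y(u,v):return [219+u/5.4,119+v/5.4]
p=plane("scene",[Z(552,100),Z(590,80),Z(703,152),Z(655,182)],.024)
print("stone",p.round(4),p.mean(0),np.linalg.norm(np.roll(p,-1,0)-p,axis=1))
e=plane("side",[Y(40,203),Y(437,192)],.014);print("gouge side",e)
e=plane("scene",[Z(447,150),Z(540,218)],.014);print("gouge scene ferrule,tip",e)
p=plane("scene",[Z(146,248)],.062);print(p, plane("side",[Y(345,370)],.062))
print("blue",tri(Z(339,3),Y(297,32)),tri(Z(336,100),Y(306,180)))
E
```

```text
stone [[0.4005 0.369  0.024 ]
 [0.397  0.4023 0.024 ]
 [0.4878 0.4033 0.024 ]
 [0.4941 0.3598 0.024 ]] [0.44485881 0.38356605 0.024     ] [0.03347593 0.09088818 0.04391888 0.0940578 ]
gouge side [[0.27911781 0.29945566 0.014     ]
 [0.47870404 0.28500281 0.014     ]]
gouge scene ferrule,tip [[0.39517767 0.2949882  0.014     ]
 [0.47434412 0.29414589 0.014     ]]
[[0.42913313 0.06075964 0.062     ]] [[0.42800259 0.05696489 0.062     ]]
blue (array([0.41693886, 0.1866061 , 0.15676951]), np.float64(0.5722982870564497)) (array([0.4133636 , 0.19137115, 0.08671559]), np.float64(13.987538537836642))
```

```bash
cat >> h.py <<'E'
def go(x,y,z,yaw=180):
    from plant import state
    s=state();M=R.from_quat(s["tool_rot"],scalar_first=True).as_matrix()
    T=np.c_[[np.cos(np.radians(yaw)),np.sin(np.radians(yaw)),0],[-np.sin(np.radians(yaw))*-1,-np.cos(np.radians(yaw)),0],[0,0,-1]]
    d=M.T@(np.array([x,y,z])-s["tool_pos"]);r=R.from_matrix(M.T@T).as_rotvec(degrees=True)
    print("t%.2f"%s["time"],"pos",s["tool_pos"].round(4),"w %.3f"%s["gripper_width"],"F",s["contact_force"].round(1),"LIN",d.round(4),"ROT",r.round(2),"j",s["joint_pos"].round(2))
def wpix(px,z,s,P):
    # wrist pixels to plane z ; s state before
    px=np.atleast_2d(np.array(px,float));u=(px[:,0]-P["cx"])/P["fx"];v=(px[:,1]-P["cy"])/P["fy"]
    th=np.hypot(u,v);k=np.where(th>1e-9,np.sin(th)/np.maximum(th,1e-9),1)
    d=np.c_[u*k,v*k,np.cos(th)];T=np.array(P["T_tool_cam"]);M=R.from_quat(s["tool_rot"],scalar_first=True).as_matrix()
    d=d@T[:3,:3].T@M.T;p=s["tool_pos"]+M@T[:3,3]
    return p+d*((z-p[2])/d[:,2])[:,None]
def wproj(X,s,P):
    T=np.array(P["T_tool_cam"]);M=R.from_quat(s["tool_rot"],scalar_first=True).as_matrix()
    X=np.atleast_2d(X);q=((X-s["tool_pos"])@M-T[:3,3])@T[:3,:3]
    th=np.arctan2(np.hypot(q[:,0],q[:,1]),q[:,2]);ph=np.arctan2(q[:,1],q[:,0])
    return np.c_[P["cx"]+P["fx"]*th*np.cos(ph),P["cy"]+P["fy"]*th*np.sin(ph)]
def snap(name):
    from plant import state,eyes
    import json
    s=state();im=eyes.grab_frame("wrist");cv2.imwrite(f"pics/{name}.png",im[:,:,::-1])
    json.dump({"tool_pos":list(s["tool_pos"]),"tool_rot":list(s["tool_rot"])},open(f"pics/{name}.json","w"))
def load(name):
    import json
    from plant import eyes
    s=json.load(open(f"pics/{name}.json"));return {k:np.array(v) for k,v in s.items()},eyes.camera_params("wrist")
E
python3 -c "
from h import *
go(.416,.187,.30)
def b(a,c):print(tri(a,c))
b((321,255),(440,208));b((194,318),(497,320))
"
```

```text
t0.15 pos [0.2545 0.5703 0.2303] w 0.999 F [ 0.6 -0.8 -0.6] LIN [-0.3037 -0.2843 -0.0693] ROT [ -0.09  -0.03 -24.05] j [ 1.03  0.05  1.61 -0.    1.48 -0.12]
(array([ 0.7320968 , -0.1527653 ,  0.12186536]), np.float64(14.027722247035639))
(array([ 0.73358519, -0.44061402,  0.12891613]), np.float64(12.349485503931993))
```

Call:
{"name": "apply_moves", "arguments": {"commands": [{"linear": [-0.035, -0.033, -0.02], "delta_rot": [0, 0, -4], "fingers": 0}, {"linear": [-0.07, -0.066, -0.04], "delta_rot": [0, 0, -8], "fingers": 0}, {"linear": [-0.105, -0.1, -0.06], "delta_rot": [0, 0, -12], "fingers": 0}, {"linear": [-0.14, -0.132, -0.069], "delta_rot": [0, 0, -16], "fingers": 0}, {"linear": [-0.175, -0.165, -0.069], "delta_rot": [0, 0, -20], "fingers": 0}, {"linear": [-0.21, -0.198, -0.069], "delta_rot": [0, 0, -24], "fingers": 0}, {"linear": [-0.245, -0.23, -0.069], "delta_rot": [0, 0, -24], "fingers": 0}, {"linear": [-0.28, -0.262, -0.069], "delta_rot": [0, 0, -24], "fingers": 0}]}}

```text
time: 0.95
tool_pos: [0.4038, 0.2154, 0.3002]
tool_rot: [0.0, 0.0, 1.0, 0.0]
contact_force: [0.9, 0.8, 0.3]
gripper_width: 1.001
```

```bash
python3 -c "
from h import *
go(.416,.187,.30)
snap('w1');go(.416,.187,.30)
s,P=load('w1')
print(wproj([[.416,.187,.16],[.429,.059,.062],[.445,.384,.024],[.41,-.285,.185],[.279,.299,.014],[.478,.29,.014]],s,P).round(0))
"
```

```text
t0.95 pos [0.4038 0.2154 0.3002] w 1.001 F [0.9 0.8 0.3] LIN [-0.0122 -0.0284  0.0002] ROT [ 0.01  0.03 -0.04] j [ 0.33 -0.39  1.89 -0.    1.64 -1.24]
t1.00 pos [0.4064 0.2099 0.3001] w 0.999 F [ 3.8 -2.5  0.4] LIN [-0.0098 -0.0228  0.0002] ROT [-0.29  0.12 -0.48] j [ 0.32 -0.39  1.89 -0.01  1.64 -1.25]
[[291. 195.]
 [203. 181.]
 [434. 184.]
 [-12. 196.]
 [381.  66.]
 [370. 203.]]
```

View pics/w1.png

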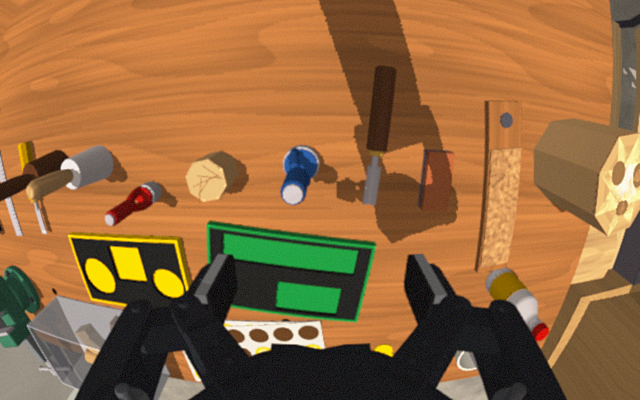

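Call:
{"name": "apply_moves", "arguments": {"commands": [{"linear": [-0.01, -0.023, 0], "delta_rot": [0, 0, 0], "fingers": 0}, {"linear": [-0.01, -0.023, 0], "delta_rot": [0, 0, 0], "fingers": 0}, {"linear": [-0.01, -0.023, 0], "delta_rot": [0, 0, 0], "fingers": 0}, {"linear": [-0.01, -0.023, 0], "delta_rot": [0, 0, 0], "fingers": 0}, {"linear": [-0.01, -0.023, 0], "delta_rot": [0, 0, 0], "fingers": 0}, {"linear": [-0.01, -0.023, 0], "delta_rot": [0, 0, 0], "fingers": 0}, {"linear": [-0.01, -0.023, 0], "delta_rot": [0, 0, 0], "fingers": 0}, {"linear": [-0.01, -0.023, 0], "delta_rot": [0, 0, 0], "fingers": 0}]}}

```text
time: 1.8
tool_pos: [0.4135, 0.1946, 0.3003]
tool_rot: [0.0, 0.0, 1.0, 0.0]
contact_force: [-0.8, 0.5, -0.1]
gripper_width: 1.0
```

```bash
python3 -c "
from h import *
snap('w2');go(.416,.187,.112)
a=cv2.imread('pics/w2.png');cv2.imwrite('pics/w2a.png',cv2.resize(a[130:240,150:470],None,fx=2.5,fy=2.5,interpolation=2))
cv2.imwrite('pics/w2b.png',cv2.resize(a[40:240,340:480],None,fx=3,fy=3,interpolation=2))
cv2.imwrite('pics/w2c.png',cv2.resize(a[190:330,40:390],None,fx=2.2,fy=2.2,interpolation=2))
"
```

```text
t1.85 pos [0.4135 0.1946 0.3003] w 1.002 F [-0.2  0.3 -0.1] LIN [-0.0025 -0.0076  0.1883] ROT [ 0.    0.   -0.02] j [ 0.28 -0.4   1.89  0.    1.64 -1.29]
```

View pics/w2a.png

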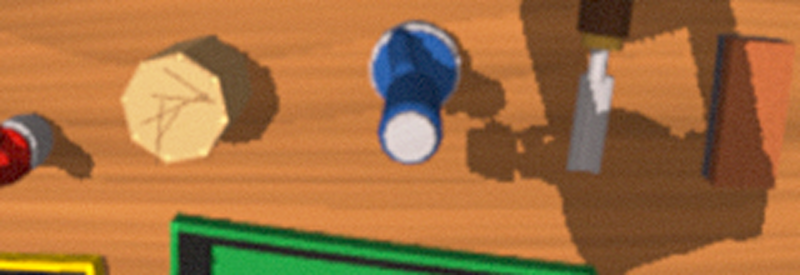

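View pics/w2b.png

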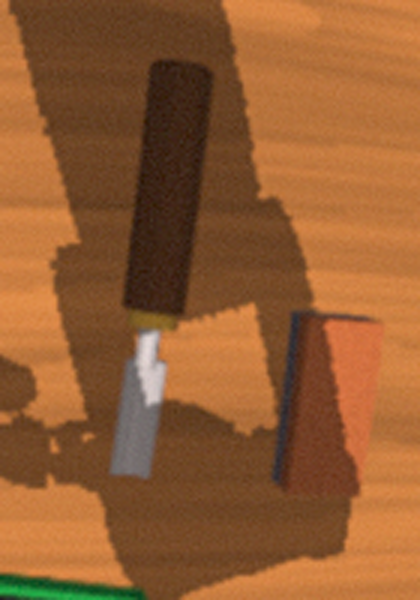

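View pics/w2c.png

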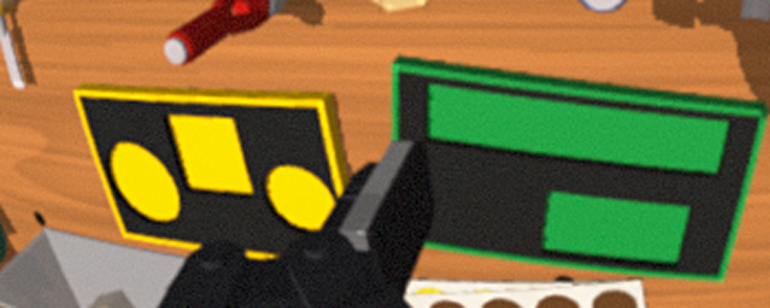

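```bash
python3 -c "
from h import *
s,P=load('w2')
A=lambda L:np.array(L)/2.5+[150,130]
B=lambda L:np.array(L)/3+[340,40]
C=lambda L:np.array(L)/2.2+[40,190]
print('blue',wpix(A([[410,136]]),.16,s,P))
o=wpix(A([(151,62),(191,54),(221,79),(228,119),(215,146),(178,161),(137,145),(122,104)]),.062,s,P);print('block',o.mean(0),cv2.minEnclosingCircle((o[:,:2]*1000).astype(np.float32)),np.degrees(np.arctan2(*(o-o.mean(0))[:,[1,0]].T)).round(0))
o=wpix(B([(318,316),(383,322),(357,495),(282,490)]),.024,s,P);print('stone',o.mean(0),np.linalg.norm(np.roll(o,-1,0)-o,axis=1),o.round(4))
g=wpix(B([(181,62),(130,475)]),[.022,.014],s,P);print('gouge',g,g.mean(0),np.linalg.norm(g[1]-g[0]))
t=wpix(C([(398,60),(765,103),(722,278)]),.016,s,P);print('green',t,(t[0]+t[2])/2,np.linalg.norm(t[0]-t[1]),np.linalg.norm(t[1]-t[2]))
t=wpix(C([(77,90),(332,95)]),.016,s,P);print('yel',t,np.linalg.norm(t[0]-t[1]))
"
```

```text
blue [[0.41549858 0.18875655 0.16      ]]
block [0.42926899 0.06572758 0.062     ] ((428.71783447265625, 62.737186431884766), 30.926422119140625) [-152.  164.  123.   78.   42.   -7.  -54.  -96.]
stone [0.44082733 0.39086631 0.024     ] [0.0362001  0.09036642 0.04329351 0.0891378 ] [[0.3955 0.3758 0.024 ]
 [0.3967 0.412  0.024 ]
 [0.487  0.4094 0.024 ]
 [0.4841 0.3662 0.024 ]]
gouge [[0.2801284  0.30288099 0.022     ]
 [0.47957042 0.28849271 0.014     ]] [0.37984941 0.29568685 0.018     ] 0.20012032022144163
green [[0.51021993 0.04152421 0.016     ]
 [0.5421932  0.29992857 0.016     ]
 [0.7027701  0.28113569 0.016     ]] [0.60649502 0.16132995 0.016     ] 0.2603749230296339 0.16167286140507992
yel [[ 0.54820173 -0.28675374  0.016     ]
 [ 0.53921433 -0.01473486  0.016     ]] 0.2721673153723591
```

Call:
{"name": "apply_moves", "arguments": {"commands": [{"linear": [-0.002, -0.006, 0.02], "delta_rot": [0, 0, 0], "fingers": 0}, {"linear": [-0.002, -0.006, 0.055], "delta_rot": [0, 0, 0], "fingers": 0}, {"linear": [-0.002, -0.006, 0.09], "delta_rot": [0, 0, 0], "fingers": 0}, {"linear": [-0.002, -0.006, 0.125], "delta_rot": [0, 0, 0], "fingers": 0}, {"linear": [-0.002, -0.006, 0.16], "delta_rot": [0, 0, 0], "fingers": 0}, {"linear": [-0.002, -0.006, 0.18], "delta_rot": [0, 0, 0], "fingers": 0}, {"linear": [-0.002, -0.006, 0.188], "delta_rot": [0, 0, 0], "fingers": 0}, {"linear": [-0.002, -0.006, 0.188], "delta_rot": [0, 0, 0], "fingers": 0}]}}

```text
time: 2.65
tool_pos: [0.4149, 0.1882, 0.1114]
tool_rot: [-0.001, 0.0, 1.0, -0.0]
contact_force: [0.8, -0.3, -0.0]
gripper_width: 0.995
```

```bash
python3 -c "
from h import *
snap('w3');go(.416,.188,.112)
"
```

```text
t2.70 pos [0.4159 0.1884 0.1128] w 1.002 F [-0.1  0.6 -0.6] LIN [-0.0001 -0.0004  0.0008] ROT [ 0.01  0.02 -0.05] j [ 0.26 -0.26  2.11  0.    1.3  -1.31]
```

View pics/w3.png

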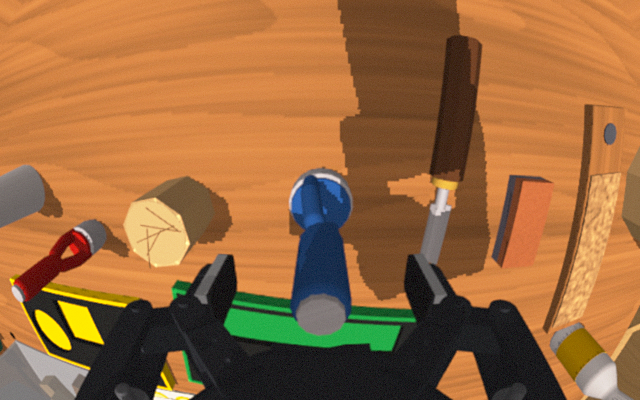

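Call:
{"name": "apply_moves", "arguments": {"commands": [{"linear": [0, 0, 0], "delta_rot": [0, 0, 0], "fingers": 255}, {"linear": [0, 0, 0], "delta_rot": [0, 0, 0], "fingers": 255}, {"linear": [0, 0, 0], "delta_rot": [0, 0, 0], "fingers": 255}, {"linear": [0, 0, 0], "delta_rot": [0, 0, 0], "fingers": 255}, {"linear": [0, 0, 0], "delta_rot": [0, 0, 0], "fingers": 255}, {"linear": [0, 0, 0], "delta_rot": [0, 0, 0], "fingers": 255}, {"linear": [0, 0, 0], "delta_rot": [0, 0, 0], "fingers": 255}, {"linear": [0, 0, 0], "delta_rot": [0, 0, 0], "fingers": 255}]}}

```text
time: 3.5
tool_pos: [0.4163, 0.1885, 0.1131]
tool_rot: [0.001, 0.0, 1.0, 0.0]
contact_force: [0.5, -0.1, 6.5]
gripper_width: 0.289
```

```bash
python3 -c "
from h import *
s,P=load('w3')
a=cv2.imread('pics/w3.png');cv2.imwrite('pics/w3a.png',cv2.resize(a[20:280,400:570],None,fx=2.3,fy=2.3,interpolation=2))
go(.637,-.0694,.2)
print(wproj([.4155,.188,.16],s,P))
"
```

```text
t3.50 pos [0.4163 0.1885 0.1131] w 0.289 F [ 0.5 -0.1  6.5] LIN [-0.2211 -0.2576 -0.0866] ROT [ 0.02  0.09 -0.05] j [ 0.26 -0.26  2.11 -0.    1.3  -1.31]
[[319.84749957 317.69653446]]
```

View pics/w3a.png

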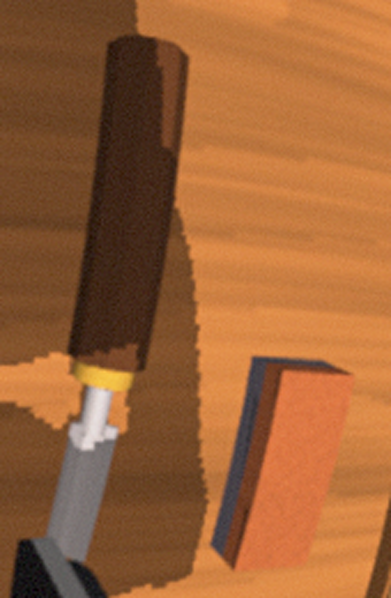

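Call:
{"name": "apply_moves", "arguments": {"commands": [{"linear": [0, 0, -0.01], "delta_rot": [0, 0, 0], "fingers": 255}, {"linear": [0, 0, -0.03], "delta_rot": [0, 0, 0], "fingers": 255}, {"linear": [0, 0, -0.06], "delta_rot": [0, 0, 0], "fingers": 255}, {"linear": [-0.015, -0.015, -0.085], "delta_rot": [0, 0, 0], "fingers": 255}, {"linear": [-0.04, -0.045, -0.095], "delta_rot": [0, 0, 0], "fingers": 255}, {"linear": [-0.065, -0.075, -0.095], "delta_rot": [0, 0, 0], "fingers": 255}, {"linear": [-0.09, -0.105, -0.095], "delta_rot": [0, 0, 0], "fingers": 255}, {"linear": [-0.115, -0.135, -0.095], "delta_rot": [0, 0, 0], "fingers": 255}]}}

```text
time: 4.3
tool_pos: [0.5302, 0.0521, 0.2061]
tool_rot: [-0.001, 0.0, 1.0, 0.0]
contact_force: [-0.5, 0.9, -2.9]
gripper_width: 0.289
```

```bash
python3 -c "
from h import *
s,P=load('w3')
B=lambda L:np.array(L)/2.3+[400,20]
o=wpix(B([(280,372),(352,374),(302,562),(235,568)]),.024,s,P);print('stone',o.mean(0),np.linalg.norm(np.roll(o,-1,0)-o,axis=1),o.round(4))
g=wpix(B([(148,40),(66,556)]),[.022,.014],s,P);print('gouge',g,g.mean(0),np.linalg.norm(g[1]-g[0]))
go(.637,-.0694,.18)
"
```

```text
stone [0.44095149 0.38934401 0.024     ] [0.04132193 0.0886925  0.03961264 0.08777627] [[0.3969 0.3694 0.024 ]
 [0.3968 0.4107 0.024 ]
 [0.4855 0.4085 0.024 ]
 [0.4846 0.3689 0.024 ]]
gouge [[0.27998419 0.30105626 0.022     ]
 [0.47860523 0.2895986  0.014     ]] [0.37929471 0.29532743 0.018     ] 0.19911201517829785
t4.30 pos [0.5302 0.0521 0.2061] w 0.289 F [-0.5  0.9 -2.9] LIN [-0.107  -0.1214  0.0257] ROT [ 0.03 -0.16 -0.05] j [-0.04 -0.15  1.85  0.    1.44 -1.61]
```

Call:
{"name": "apply_moves", "arguments": {"commands": [{"linear": [-0.025, -0.029, 0], "delta_rot": [0, 0, 0], "fingers": 255}, {"linear": [-0.05, -0.057, 0], "delta_rot": [0, 0, 0], "fingers": 255}, {"linear": [-0.075, -0.085, 0.005], "delta_rot": [0, 0, 0], "fingers": 255}, {"linear": [-0.095, -0.108, 0.015], "delta_rot": [0, 0, 0], "fingers": 255}, {"linear": [-0.107, -0.121, 0.025], "delta_rot": [0, 0, 0], "fingers": 255}, {"linear": [-0.107, -0.121, 0.025], "delta_rot": [0, 0, 0], "fingers": 255}, {"linear": [-0.107, -0.121, 0.025], "delta_rot": [0, 0, 0], "fingers": 255}, {"linear": [-0.107, -0.121, 0.025], "delta_rot": [0, 0, 0], "fingers": 255}]}}

```text
time: 5.1
tool_pos: [0.6367, -0.067, 0.1821]
tool_rot: [-0.001, 0.0, 1.0, 0.0]
contact_force: [0.0, 0.5, -2.6]
gripper_width: 0.291
```

```bash
python3 -c "
from h import *
from plant import eyes
go(.637,-.0694,.13)
im=eyes.grab_frame('side')[:,:,::-1];cv2.imwrite('pics/s4.png',cv2.resize(im[100:330,230:480],None,fx=3,fy=2.6))
snap('w4')
"
```

```text
t5.10 pos [ 0.6367 -0.067   0.1821] w 0.291 F [ 0.   0.5 -2.6] LIN [-0.0004 -0.0024  0.0521] ROT [ 0.03 -0.06 -0.01] j [-0.22  0.12  1.62  0.    1.4  -1.79]
```

View pics/s4.png

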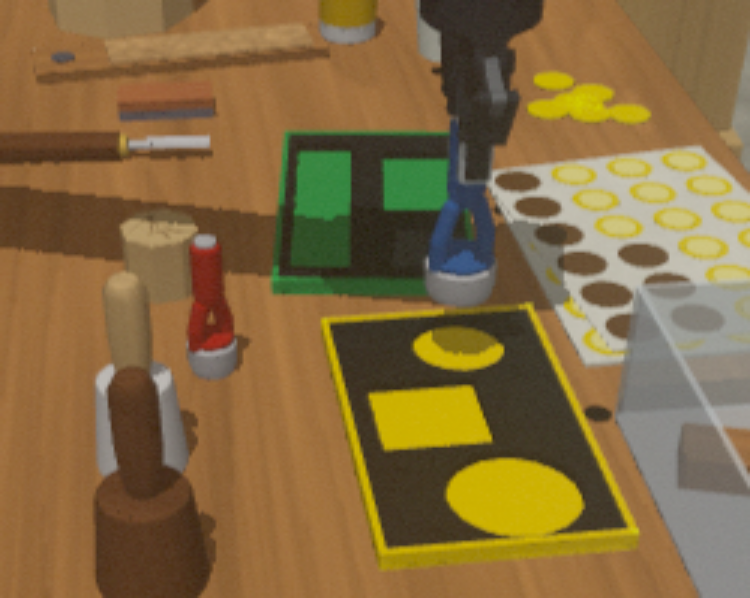

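View pics/w4.png

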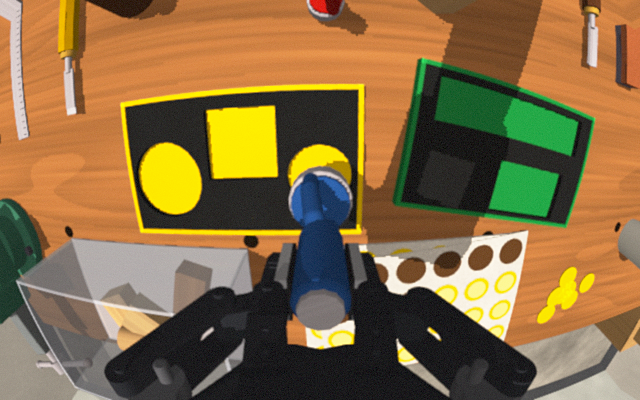

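```bash
python3 -c "
from h import *
s,P=load('w4')
for n,px in(('Y',[(122,103),(364,85),(361,235),(143,232)]),('G',[(419,58),(594,118),(568,226),(394,203)])):
    o=wpix(px,.016,s,P)*1000;print(n,o.mean(0).round(1),np.linalg.norm(np.roll(o,-1,0)-o,axis=1).round(1),'ang',np.degrees(np.arctan2(*(o[1]-o[0])[[1,0]])),np.degrees(np.arctan2(*(o[2]-o[3])[[1,0]])))
hsv=cv2.cvtColor(cv2.imread('pics/w4.png'),cv2.COLOR_BGR2HSV)
for n,lo,hi in(('Y',(22,150,100),(34,255,255)),('G',(50,100,40),(80,255,255))):
    cs,h=cv2.findContours(cv2.inRange(hsv,lo,hi),cv2.RETR_CCOMP,cv2.CHAIN_APPROX_NONE)
    for k,q in enumerate(cs):
        if cv2.contourArea(q)<800: continue
        hole=h[0][k][3]>=0
        pts=(wpix(q[:,0],.015 if hole else .005,s,P)[:,:2]*1000).astype(np.float32);r=cv2.minAreaRect(pts);print(n,hole,cv2.boundingRect(q),np.round(r[0],1),np.round(r[1],1),round(r[2],1))
"
```

```text
Y [ 626.1 -156.1   16. ] [267.6 160.8 265.9 158.4] ang 90.93003046963952 90.41570725926991
G [608.  157.5  16. ] [270.  155.9 274.7 155.5] ang 82.4561895442247 82.38633486665238
Y False (537, 267, 41, 57) [838.2 333. ] [101.2  93.6] 25.2
Y False (288, 144, 63, 43) [627.9 -68.9] [44.1 66.8] 3.1
Y False (139, 142, 63, 73) [ 642.5 -243.3] [87.3 84.5] 1.1
Y False (206, 105, 72, 74) [ 603.4 -151. ] [77.9 76.1] 1.0
Y False (120, 84, 244, 152) [ 627.9 -161.6] [166.7 280.3] 0.9
G False (0, 200, 42, 123) [ 870.5 -708.9] [134.6 470.9] 51.6
G False (488, 160, 72, 58) [655.  195.5] [107.9  63.9] 82.3
G False (434, 76, 145, 81) [566.7 166.2] [219.9  50.7] 82.4
G False (393, 58, 202, 170) [610.4 163.6] [282.4 164.3] 82.3
G True (401, 64, 192, 160) [609.  158.3] [260.7 150.7] 82.3
```

Call:
{"name": "apply_moves", "arguments": {"commands": [{"linear": [-0.002, -0.002, 0.01], "delta_rot": [0, 0, 0], "fingers": 255}, {"linear": [-0.002, -0.002, 0.025], "delta_rot": [0, 0, 0], "fingers": 255}, {"linear": [-0.002, -0.002, 0.04], "delta_rot": [0, 0, 0], "fingers": 255}, {"linear": [-0.002, -0.002, 0.052], "delta_rot": [0, 0, 0], "fingers": 255}, {"linear": [-0.002, -0.002, 0.058], "delta_rot": [0, 0, 0], "fingers": 255}, {"linear": [-0.002, -0.002, 0.061], "delta_rot": [0, 0, 0], "fingers": 255}, {"linear": [-0.002, -0.002, 0.062], "delta_rot": [0, 0, 0], "fingers": 255}, {"linear": [-0.002, -0.002, 0.063], "delta_rot": [0, 0, 0], "fingers": 255}]}}

```text
time: 6.0
tool_pos: [0.6399, -0.07, 0.12]
tool_rot: [0.001, 0.0, 1.0, -0.0]
contact_force: [-0.1, 0.4, -3.3]
gripper_width: 0.287
```

```bash
python3 -c "
from h import *
from plant import eyes
im=eyes.grab_frame('side')[:,:,::-1];cv2.imwrite('pics/s5.png',cv2.resize(im[150:320,300:480],None,fx=3.3,fy=3.3))
snap('w5');go(.6384,-.0688,.118)
"
```

```text
t6.10 pos [ 0.6398 -0.07    0.12  ] w 0.288 F [-0.3  0.8 -2.3] LIN [0.0014 0.0012 0.002 ] ROT [-0.02  0.07 -0.05] j [-0.22  0.18  1.66 -0.    1.29 -1.79]
```

View pics/s5.png

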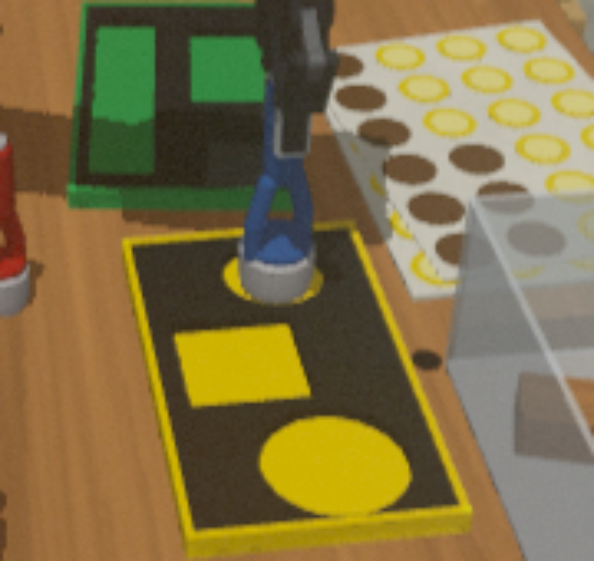

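View pics/w5.png

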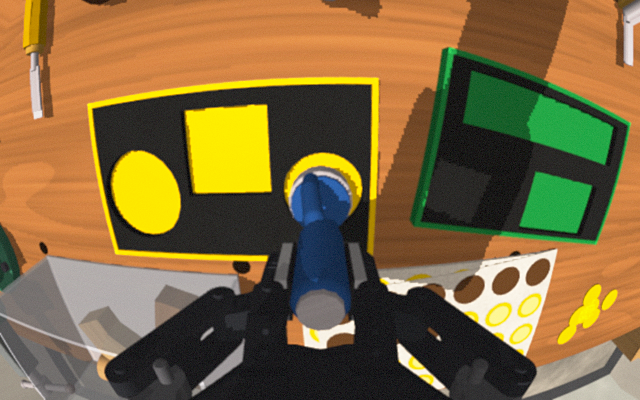

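Call:
{"name": "apply_moves", "arguments": {"commands": [{"linear": [0.001, 0.001, 0.001], "delta_rot": [0, 0, 0], "fingers": 255}, {"linear": [0.001, 0.001, 0.002], "delta_rot": [0, 0, 0], "fingers": 255}, {"linear": [0.001, 0.001, 0.002], "delta_rot": [0, 0, 0], "fingers": 0}, {"linear": [0.001, 0.001, 0.002], "delta_rot": [0, 0, 0], "fingers": 0}, {"linear": [0.001, 0.001, 0.002], "delta_rot": [0, 0, 0], "fingers": 0}, {"linear": [0.001, 0.001, 0.002], "delta_rot": [0, 0, 0], "fingers": 0}, {"linear": [0.001, 0.001, 0.002], "delta_rot": [0, 0, 0], "fingers": 0}, {"linear": [0.001, 0.001, 0.002], "delta_rot": [0, 0, 0], "fingers": 0}]}}

```text
time: 6.9
tool_pos: [0.6384, -0.0689, 0.1173]
tool_rot: [0.0, 0.0, 1.0, 0.0]
contact_force: [0.3, 0.1, 0.3]
gripper_width: 1.0
```

```bash
python3 -c "
from h import *
from plant import eyes
im=eyes.grab_frame('side')[:,:,::-1];cv2.imwrite('pics/s6.png',cv2.resize(im[150:320,300:480],None,fx=3.3,fy=3.3))
go(.64,-.07,.26)
"
```

```text
t6.95 pos [ 0.6384 -0.0689  0.1173] w 0.998 F [-0.1 -0.5  0.1] LIN [-0.0016 -0.0011 -0.1427] ROT [-0.   -0.   -0.05] j [-0.22  0.18  1.67 -0.    1.29 -1.79]
```

View pics/s6.png

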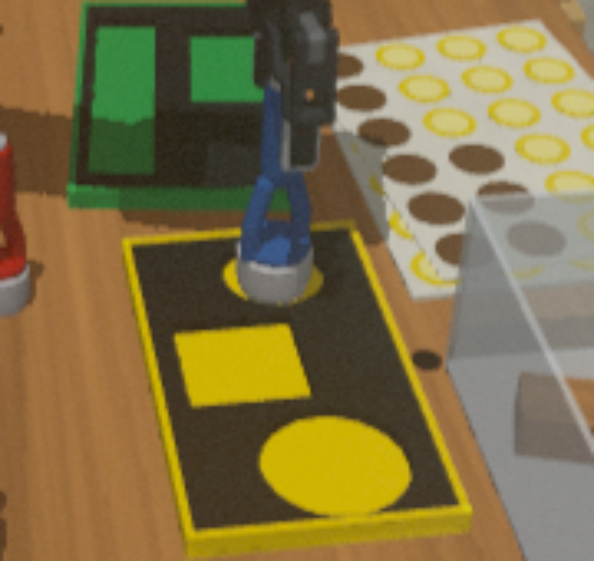

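Call:
{"name": "apply_moves", "arguments": {"commands": [{"linear": [0, 0, -0.02], "delta_rot": [0, 0, 0], "fingers": 0}, {"linear": [0, 0, -0.06], "delta_rot": [0, 0, 0], "fingers": 0}, {"linear": [0.005, 0.003, -0.09], "delta_rot": [0, 0, 0], "fingers": 0}, {"linear": [0.04, 0.024, -0.1], "delta_rot": [0, 0, 0], "fingers": 0}, {"linear": [0.08, 0.05, -0.1], "delta_rot": [0, 0, 0], "fingers": 0}, {"linear": [0.12, 0.075, -0.1], "delta_rot": [0, 0, 0], "fingers": 0}, {"linear": [0.16, 0.1, -0.1], "delta_rot": [0, 0, 0], "fingers": 0}, {"linear": [0.19, 0.12, -0.09], "delta_rot": [0, 0, 0], "fingers": 0}]}}

```text
time: 7.75
tool_pos: [0.4474, 0.0522, 0.2085]
tool_rot: [0.001, 0.0, 1.0, 0.0]
contact_force: [0.4, 0.8, 0.2]
gripper_width: 0.996
```

Call:
{"name": "apply_moves", "arguments": {"commands": [{"linear": [0.01, 0.006, 0.02], "delta_rot": [0, 0, 0], "fingers": 0}, {"linear": [0.018, 0.012, 0.045], "delta_rot": [0, 0, 0], "fingers": 0}, {"linear": [0.018, 0.012, 0.06], "delta_rot": [0, 0, 0], "fingers": 0}, {"linear": [0.018, 0.012, 0.06], "delta_rot": [0, 0, 0], "fingers": 0}, {"linear": [0.018, 0.012, 0.06], "delta_rot": [0, 0, 0], "fingers": 0}, {"linear": [0.018, 0.012, 0.06], "delta_rot": [0, 0, 0], "fingers": 0}, {"linear": [0.018, 0.012, 0.06], "delta_rot": [0, 0, 0], "fingers": 0}, {"linear": [0.018, 0.012, 0.06], "delta_rot": [0, 0, 0], "fingers": 0}]}}

```text
time: 8.55
tool_pos: [0.4312, 0.0631, 0.1482]
tool_rot: [0.001, 0.001, 1.0, -0.0]
contact_force: [0.2, 1.0, -0.7]
gripper_width: 0.998
```

```bash
python3 -c "
from h import *
snap('w7');go(.429,.061,.03)
a=cv2.imread('pics/w7.png');cv2.imwrite('pics/w7a.png',cv2.resize(a[150:400,200:440],None,fx=3.2,fy=2.4,interpolation=2))
"
```

```text
t8.60 pos [0.431  0.0632 0.148 ] w 1.000 F [0.4 0.4 0.8] LIN [ 0.0022 -0.0022  0.118 ] ROT [-0.    0.06 -0.07] j [-0.03 -0.36  2.12 -0.    1.38 -1.6 ]
```

View pics/w7.png

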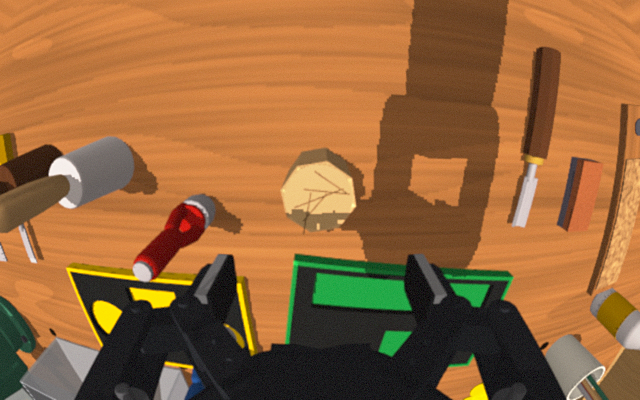

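View pics/w7a.png

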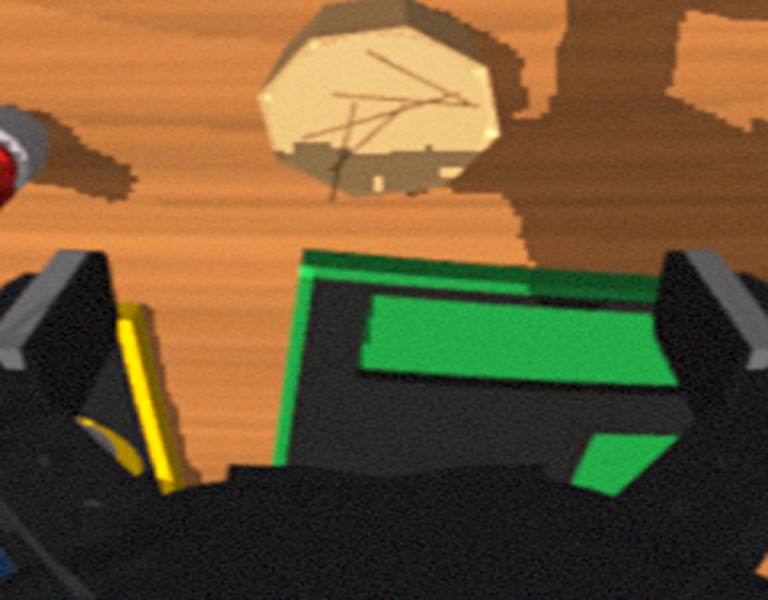

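```bash
python3 -c "
from h import *
s,P=load('w7')
px=np.array([(260,97),(312,43),(412,27),(487,68),(497,133),(450,187),(357,196),(278,158)])/[3.2,2.4]+[200,150]
o=wpix(px,.062,s,P)*1000;print(o.round(1));c=(o+np.roll(o,4,0))/2;print(c.round(1),o.mean(0),np.linalg.norm(np.roll(o,-1,0)-o,axis=1))
print((np.degrees(np.arctan2(*(o-c.mean(0))[:,[1,0]].T))).round(0))
"
```

```text
[[422.3  32.8  62. ]
 [404.4  45.9  62. ]
 [399.2  69.5  62. ]
 [412.5  87.6  62. ]
 [434.7  90.9  62. ]
 [454.2  79.7  62. ]
 [457.5  56.1  62. ]
 [443.6  36.5  62. ]]
[[428.5  61.8  62. ]
 [429.3  62.8  62. ]
 [428.4  62.8  62. ]
 [428.1  62.   62. ]
 [428.5  61.8  62. ]
 [429.3  62.8  62. ]
 [428.4  62.8  62. ]
 [428.1  62.   62. ]] [428.55214664  62.36647288  62.        ] [22.16270585 24.21072079 22.47128598 22.38151133 22.43373833 23.81737364
 24.04124452 21.62845493]
[-102. -146.  166.  122.   78.   34.  -12.  -60.]
```

Call:
{"name": "apply_moves", "arguments": {"commands": [{"linear": [0.002, -0.001, 0.01], "delta_rot": [0, 0, -3], "fingers": 0}, {"linear": [0.002, -0.001, 0.02], "delta_rot": [0, 0, -6], "fingers": 0}, {"linear": [0.002, -0.001, 0.04], "delta_rot": [0, 0, -10], "fingers": 0}, {"linear": [0.002, -0.001, 0.065], "delta_rot": [0, 0, -10], "fingers": 0}, {"linear": [0.002, -0.001, 0.09], "delta_rot": [0, 0, -10], "fingers": 0}, {"linear": [0.002, -0.001, 0.115], "delta_rot": [0, 0, -10], "fingers": 0}, {"linear": [0.002, -0.001, 0.13], "delta_rot": [0, 0, -10], "fingers": 0}, {"linear": [0.002, -0.001, 0.13], "delta_rot": [0, 0, -10], "fingers": 0}]}}

```text
time: 9.4
tool_pos: [0.4264, 0.0623, 0.015]
tool_rot: [-0.003, -0.087, 0.996, 0.0]
contact_force: [-0.0, 0.6, 0.2]
gripper_width: 1.001
```

```bash
python3 -c "
from h import *
snap('w8');go(.4285,.0623,.018,190)
"
```

```text
t9.45 pos [0.4277 0.0623 0.0166] w 0.997 F [ 0.5 -0.  -0.3] LIN [-0.0008 -0.0001 -0.0014] ROT [ 0.03 -0.13 -0.05] j [-0.03 -0.17  2.22 -0.    1.1  -1.77]
```

View pics/w8.png

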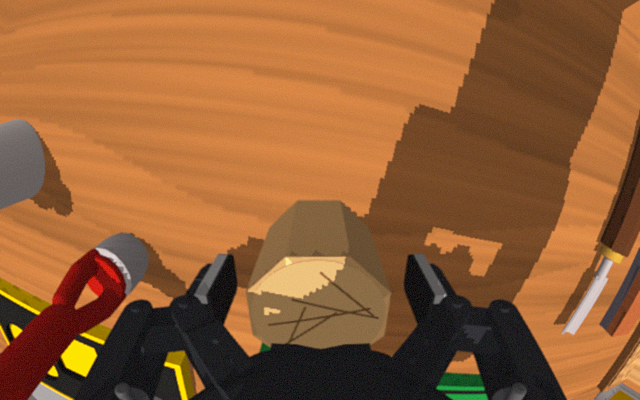

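Block centred between the pads with flats aligned (block 250–390 px). Close.

Call:
{"name": "apply_moves", "arguments": {"commands": [{"linear": [0, 0, 0], "delta_rot": [0, 0, 0], "fingers": 255}, {"linear": [0, 0, 0], "delta_rot": [0, 0, 0], "fingers": 255}, {"linear": [0, 0, 0], "delta_rot": [0, 0, 0], "fingers": 255}, {"linear": [0, 0, 0], "delta_rot": [0, 0, 0], "fingers": 255}, {"linear": [0, 0, 0], "delta_rot": [0, 0, 0], "fingers": 255}, {"linear": [0, 0, 0], "delta_rot": [0, 0, 0], "fingers": 255}, {"linear": [0, 0, 0], "delta_rot": [0, 0, 0], "fingers": 255}, {"linear": [0, 0, 0], "delta_rot": [0, 0, 0], "fingers": 255}]}}

```text
time: 10.25
tool_pos: [0.43, 0.0622, 0.019]
tool_rot: [0.002, -0.087, 0.996, -0.0]
contact_force: [0.3, -0.5, 6.7]
gripper_width: 0.649
```

```bash
python3 -c "
from h import *
go(.6027,-.1513,.15,190)
"
```

```text
t10.25 pos [0.43   0.0622 0.019 ] w 0.649 F [ 0.3 -0.5  6.7] LIN [-0.1336 -0.2403 -0.1305] ROT [-0.04  0.17 -0.05] j [-0.03 -0.18  2.21 -0.    1.1  -1.77]
```

Call:
{"name": "apply_moves", "arguments": {"commands": [{"linear": [0, 0, -0.01], "delta_rot": [0, 0, 0], "fingers": 255}, {"linear": [0, 0, -0.03], "delta_rot": [0, 0, 0], "fingers": 255}, {"linear": [0, 0, -0.06], "delta_rot": [0, 0, 0], "fingers": 255}, {"linear": [0, 0, -0.095], "delta_rot": [0, 0, 0], "fingers": 255}, {"linear": [0, 0, -0.13], "delta_rot": [0, 0, -5], "fingers": 255}, {"linear": [-0.012, -0.022, -0.15], "delta_rot": [0, 0, -10], "fingers": 255}, {"linear": [-0.03, -0.054, -0.155], "delta_rot": [0, 0, -15], "fingers": 255}, {"linear": [-0.05, -0.09, -0.155], "delta_rot": [0, 0, -20], "fingers": 255}]}}

```text
time: 11.05
tool_pos: [0.4943, -0.0182, 0.1744]
tool_rot: [0.001, -0.261, 0.965, -0.001]
contact_force: [-0.2, 0.5, -1.1]
gripper_width: 0.648
```

```bash
python3 -c "
from h import *
go(.6027,-.1513,.1,225)
"
```

```text
t11.05 pos [ 0.4943 -0.0182  0.1744] w 0.648 F [-0.2  0.5 -1.1] LIN [-0.0264 -0.1695  0.0747] ROT [ -0.12   0.14 -14.76] j [-0.19 -0.23  1.97  0.    1.39 -2.29]
```

Call:
{"name": "apply_moves", "arguments": {"commands": [{"linear": [-0.005, -0.033, 0], "delta_rot": [0, 0, -3], "fingers": 255}, {"linear": [-0.01, -0.067, 0], "delta_rot": [0, 0, -6], "fingers": 255}, {"linear": [-0.016, -0.102, 0], "delta_rot": [0, 0, -10], "fingers": 255}, {"linear": [-0.021, -0.135, 0.01], "delta_rot": [0, 0, -15], "fingers": 255}, {"linear": [-0.025, -0.16, 0.03], "delta_rot": [0, 0, -15], "fingers": 255}, {"linear": [-0.0265, -0.17, 0.055], "delta_rot": [0, 0, -15], "fingers": 255}, {"linear": [-0.0265, -0.17, 0.08], "delta_rot": [0, 0, -15], "fingers": 255}, {"linear": [-0.0265, -0.17, 0.08], "delta_rot": [0, 0, -15], "fingers": 255}]}}

```text
time: 11.85
tool_pos: [0.5975, -0.1507, 0.0872]
tool_rot: [-0.004, -0.382, 0.924, 0.004]
contact_force: [-0.6, 0.1, -2.1]
gripper_width: 0.653
```

```bash
python3 -c "
from h import *
from plant import eyes
go(.6027,-.1513,.025,225)
snap('w9')
im=eyes.grab_frame('side')[:,:,::-1];cv2.imwrite('pics/s9.png',cv2.resize(im[150:320,300:480],None,fx=3.3,fy=3.3))
"
```

```text
t11.85 pos [ 0.5975 -0.1507  0.0872] w 0.653 F [-0.6  0.1 -2.1] LIN [-0.0035 -0.0047  0.0622] ROT [ 0.54 -0.23 -0.09] j [-0.37  0.17  1.74  0.    1.24 -2.72]
```

View pics/w9.png

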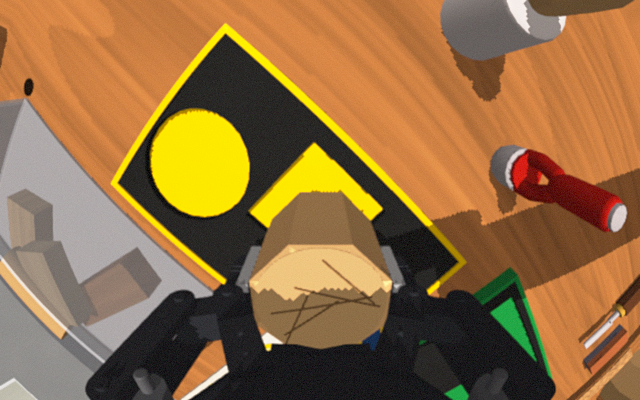

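View pics/s9.png

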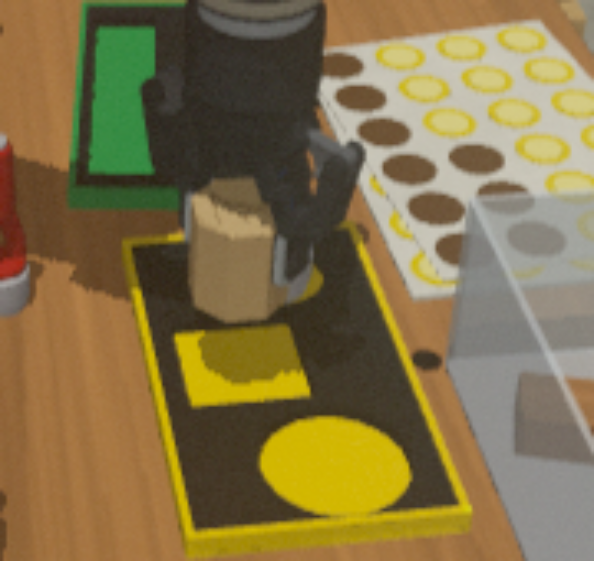

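```bash
python3 -c "
from h import *
go(.6027,-.1513,.026,225)
"
```

```text
t11.95 pos [ 0.6003 -0.1514  0.0919] w 0.649 F [-0.   0.2 -0.1] LIN [-0.0018 -0.0018  0.0659] ROT [ 0.11 -0.04 -0.05] j [-0.37  0.16  1.74  0.    1.24 -2.72]
```

Call:
{"name": "apply_moves", "arguments": {"commands": [{"linear": [-0.002, -0.002, 0.01], "delta_rot": [0, 0, 0], "fingers": 255}, {"linear": [-0.002, -0.002, 0.025], "delta_rot": [0, 0, 0], "fingers": 255}, {"linear": [-0.002, -0.002, 0.04], "delta_rot": [0, 0, 0], "fingers": 255}, {"linear": [-0.002, -0.002, 0.052], "delta_rot": [0, 0, 0], "fingers": 255}, {"linear": [-0.002, -0.002, 0.06], "delta_rot": [0, 0, 0], "fingers": 255}, {"linear": [-0.002, -0.002, 0.063], "delta_rot": [0, 0, 0], "fingers": 255}, {"linear": [-0.002, -0.002, 0.065], "delta_rot": [0, 0, 0], "fingers": 255}, {"linear": [-0.002, -0.002, 0.065], "delta_rot": [0, 0, 0], "fingers": 255}]}}

```text
time: 12.75
tool_pos: [0.6041, -0.1519, 0.0274]
tool_rot: [0.0, -0.382, 0.924, -0.0]
contact_force: [0.1, -0.2, -1.8]
gripper_width: 0.648
```

```bash
python3 -c "
from h import *
from plant import eyes
snap('w10')
im=eyes.grab_frame('side')[:,:,::-1];cv2.imwrite('pics/s10.png',cv2.resize(im[150:320,300:480],None,fx=3.3,fy=3.3))
go(.6027,-.1513,.024,225)
"
```

```text
t12.85 pos [ 0.6045 -0.152   0.028 ] w 0.644 F [ 0.3 -0.6 -2.1] LIN [0.0008 0.0017 0.004 ] ROT [-0.06  0.03 -0.06] j [-0.37  0.25  1.76 -0.    1.13 -2.72]
```

View pics/w10.png

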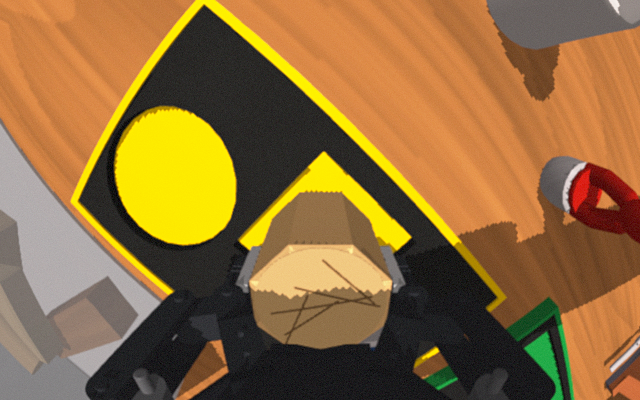

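View pics/s10.png

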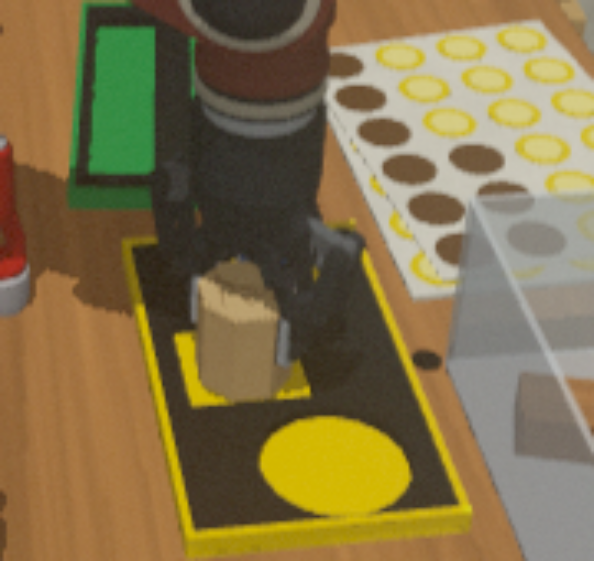

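Inside the square recess, ~4 mm above the floor. Lower and release.

Call:
{"name": "apply_moves", "arguments": {"commands": [{"linear": [0.001, 0.001, 0.002], "delta_rot": [0, 0, 0], "fingers": 255}, {"linear": [0.001, 0.001, 0.003], "delta_rot": [0, 0, 0], "fingers": 255}, {"linear": [0.001, 0.001, 0.004], "delta_rot": [0, 0, 0], "fingers": 255}, {"linear": [0.001, 0.001, 0.004], "delta_rot": [0, 0, 0], "fingers": 255}, {"linear": [0.001, 0.001, 0.004], "delta_rot": [0, 0, 0], "fingers": 0}, {"linear": [0.001, 0.001, 0.004], "delta_rot": [0, 0, 0], "fingers": 0}, {"linear": [0.001, 0.001, 0.004], "delta_rot": [0, 0, 0], "fingers": 0}, {"linear": [0.001, 0.001, 0.004], "delta_rot": [0, 0, 0], "fingers": 0}]}}

```text
time: 13.65
tool_pos: [0.6026, -0.1518, 0.0232]
tool_rot: [0.0, -0.382, 0.924, -0.0]
contact_force: [0.1, -0.2, -0.2]
gripper_width: 1.0
```

```bash
python3 -c "
from h import *
go(.6,-.1513,.2,225)
"
```

```text
t13.65 pos [ 0.6026 -0.1518  0.0232] w 1.000 F [ 0.1 -0.2 -0.2] LIN [ 0.0015  0.0021 -0.1768] ROT [-0.01  0.   -0.05] j [-0.37  0.25  1.76 -0.    1.13 -2.72]
```

Call:
{"name": "apply_moves", "arguments": {"commands": [{"linear": [0, 0, -0.015], "delta_rot": [0, 0, 0], "fingers": 0}, {"linear": [0, 0, -0.05], "delta_rot": [0, 0, 0], "fingers": 0}, {"linear": [0, 0, -0.09], "delta_rot": [0, 0, 0], "fingers": 0}, {"linear": [0, 0, -0.135], "delta_rot": [0, 0, 5], "fingers": 0}, {"linear": [0, 0, -0.18], "delta_rot": [0, 0, 11], "fingers": 0}, {"linear": [0, 0, -0.22], "delta_rot": [0, 0, 18], "fingers": 0}, {"linear": [0, 0, -0.25], "delta_rot": [0, 0, 25], "fingers": 0}, {"linear": [0, 0, -0.26], "delta_rot": [0, 0, 32], "fingers": 0}]}}

```text
time: 14.45
tool_pos: [0.6041, -0.1523, 0.2904]
tool_rot: [0.004, -0.11, 0.994, -0.002]
contact_force: [-0.0, -0.3, -0.5]
gripper_width: 1.003
```

```bash
python3 -c "
from h import *
snap('w11');go(.42,-.285,.3,180)
"
```

```text
t14.50 pos [ 0.6042 -0.1523  0.2905] w 0.996 F [ 0.6 -0.2  1.4] LIN [ 0.2085 -0.0897 -0.0107] ROT [-0.25  0.49 12.49] j [-0.37  0.01  1.55  0.    1.56 -2.16]
```

View pics/w11.png

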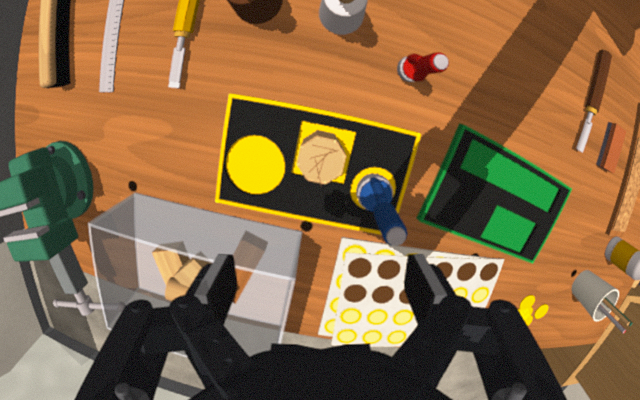

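Block and punch stand well in their recesses. On to the dark mallet.

Call:
{"name": "apply_moves", "arguments": {"commands": [{"linear": [0.03, -0.013, -0.005], "delta_rot": [0, 0, 3], "fingers": 0}, {"linear": [0.065, -0.028, -0.01], "delta_rot": [0, 0, 6], "fingers": 0}, {"linear": [0.1, -0.043, -0.01], "delta_rot": [0, 0, 10], "fingers": 0}, {"linear": [0.135, -0.058, -0.01], "delta_rot": [0, 0, 12.5], "fingers": 0}, {"linear": [0.17, -0.073, -0.01], "delta_rot": [0, 0, 12.5], "fingers": 0}, {"linear": [0.195, -0.084, -0.01], "delta_rot": [0, 0, 12.5], "fingers": 0}, {"linear": [0.208, -0.09, -0.01], "delta_rot": [0, 0, 12.5], "fingers": 0}, {"linear": [0.208, -0.09, -0.01], "delta_rot": [0, 0, 12.5], "fingers": 0}]}}

```text
time: 15.3
tool_pos: [0.4191, -0.2867, 0.2934]
tool_rot: [0.0, -0.003, 1.0, -0.0]
contact_force: [0.5, 0.7, 0.0]
gripper_width: 0.998
```

Call:
{"name": "apply_moves", "arguments": {"commands": [{"linear": [0, 0, 0], "delta_rot": [0, 0, 0], "fingers": 0}, {"linear": [0, 0, 0], "delta_rot": [0, 0, 0], "fingers": 0}, {"linear": [0, 0, 0], "delta_rot": [0, 0, 0], "fingers": 0}, {"linear": [0, 0, 0], "delta_rot": [0, 0, 0], "fingers": 0}, {"linear": [0, 0, 0], "delta_rot": [0, 0, 0], "fingers": 0}, {"linear": [0, 0, 0], "delta_rot": [0, 0, 0], "fingers": 0}, {"linear": [0, 0, 0], "delta_rot": [0, 0, 0], "fingers": 0}, {"linear": [0, 0, 0], "delta_rot": [0, 0, 0], "fingers": 0}]}}

```text
time: 16.1
tool_pos: [0.42, -0.2861, 0.2933]
tool_rot: [0.0, -0.004, 1.0, -0.0]
contact_force: [-1.0, -0.5, -0.5]
gripper_width: 1.001
```

```bash
python3 -c "
from h import *
snap('w12');go(.41,-.285,.12,180)
"
```

```text
t16.15 pos [ 0.42   -0.2861  0.2933] w 0.998 F [-0.4  1.1 -0.3] LIN [0.01   0.0012 0.1733] ROT [-0.    0.    0.45] j [-0.74 -0.26  1.8   0.    1.6  -2.32]
```

View pics/w12.png

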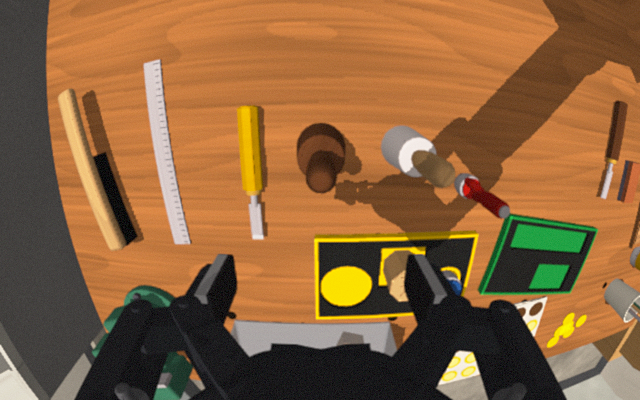

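```bash
python3 -c "
from h import *
s,P=load('w12')
a=cv2.imread('pics/w12.png');cv2.imwrite('pics/w12a.png',cv2.resize(a[110:210,280:370],None,fx=6,fy=6,interpolation=2))
print(wpix([(321,176),(321,172)],.178,s,P),wproj([[.41,-.285,.18],[.41,-.285,0],[.41,-.285,.085],[.41,-.32,.0],[.41,-.25,0],[.375,-.285,0]],s,P))
"
```

```text
[[ 0.40709651 -0.28552295  0.178     ]
 [ 0.40354741 -0.28555953  0.178     ]] [[321.581868   179.87862537]
 [321.00347097 145.9615879 ]
 [321.20726206 157.81976612]
 [296.38278934 145.82909076]
 [345.60514754 146.30521981]
 [321.25569512 121.4659223 ]]
```

View pics/w12a.png

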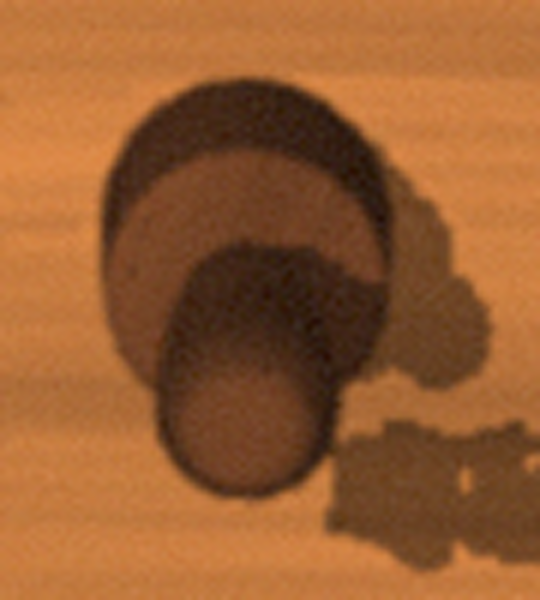

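Call:
{"name": "apply_moves", "arguments": {"commands": [{"linear": [0.01, 0.001, 0.015], "delta_rot": [0, 0, 0], "fingers": 0}, {"linear": [0.01, 0.001, 0.045], "delta_rot": [0, 0, 0], "fingers": 0}, {"linear": [0.01, 0.001, 0.075], "delta_rot": [0, 0, 0], "fingers": 0}, {"linear": [0.01, 0.001, 0.105], "delta_rot": [0, 0, 0], "fingers": 0}, {"linear": [0.01, 0.001, 0.135], "delta_rot": [0, 0, 0], "fingers": 0}, {"linear": [0.01, 0.001, 0.16], "delta_rot": [0, 0, 0], "fingers": 0}, {"linear": [0.01, 0.001, 0.17], "delta_rot": [0, 0, 0], "fingers": 0}, {"linear": [0.01, 0.001, 0.17], "delta_rot": [0, 0, 0], "fingers": 0}]}}

```text
time: 16.95
tool_pos: [0.4091, -0.2844, 0.1218]
tool_rot: [-0.001, -0.004, 1.0, 0.001]
contact_force: [-0.6, -0.7, -0.2]
gripper_width: 0.998
```

Call:
{"name": "apply_moves", "arguments": {"commands": [{"linear": [0, 0, 0], "delta_rot": [0, 0, 0], "fingers": 255}, {"linear": [0, 0, 0], "delta_rot": [0, 0, 0], "fingers": 255}, {"linear": [0, 0, 0], "delta_rot": [0, 0, 0], "fingers": 255}, {"linear": [0, 0, 0], "delta_rot": [0, 0, 0], "fingers": 255}, {"linear": [0, 0, 0], "delta_rot": [0, 0, 0], "fingers": 255}, {"linear": [0, 0, 0], "delta_rot": [0, 0, 0], "fingers": 255}, {"linear": [0, 0, 0], "delta_rot": [0, 0, 0], "fingers": 255}, {"linear": [0, 0, 0], "delta_rot": [0, 0, 0], "fingers": 255}]}}

```text
time: 17.75
tool_pos: [0.4106, -0.2858, 0.1246]
tool_rot: [0.001, -0.004, 1.0, -0.001]
contact_force: [-0.3, -0.7, 5.3]
gripper_width: 0.315
```

```bash
python3 -c "
from h import *
snap('w13');go(.641,-.2428,.19,180)
"
```

```text
t17.80 pos [ 0.4106 -0.2859  0.1246] w 0.315 F [ 1.1 -0.6  5. ] LIN [-0.2308  0.0412 -0.0651] ROT [-0.1   0.1   0.45] j [-0.76 -0.16  2.   -0.    1.3  -2.34]
```

View pics/w13.png

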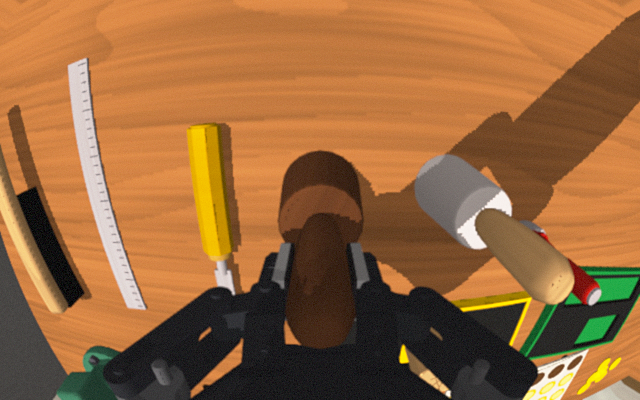

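Call:
{"name": "apply_moves", "arguments": {"commands": [{"linear": [0, 0, -0.01], "delta_rot": [0, 0, 0], "fingers": 255}, {"linear": [0, 0, -0.025], "delta_rot": [0, 0, 0], "fingers": 255}, {"linear": [0, 0, -0.045], "delta_rot": [0, 0, 0], "fingers": 255}, {"linear": [-0.01, 0.002, -0.065], "delta_rot": [0, 0, 0], "fingers": 255}, {"linear": [-0.03, 0.005, -0.075], "delta_rot": [0, 0, 0], "fingers": 255}, {"linear": [-0.055, 0.01, -0.075], "delta_rot": [0, 0, 0], "fingers": 255}, {"linear": [-0.085, 0.015, -0.075], "delta_rot": [0, 0, 0], "fingers": 255}, {"linear": [-0.115, 0.02, -0.075], "delta_rot": [0, 0, 0], "fingers": 255}]}}

```text
time: 18.6
tool_pos: [0.5254, -0.2637, 0.1983]
tool_rot: [-0.001, -0.004, 1.0, 0.0]
contact_force: [-1.0, -0.4, -3.8]
gripper_width: 0.316
```

```bash
python3 -c "
from h import *
go(.641,-.2428,.175,180)
"
```

```text
t18.60 pos [ 0.5254 -0.2637  0.1983] w 0.316 F [-1.  -0.4 -3.8] LIN [-0.1158  0.02    0.0232] ROT [ 0.04 -0.06  0.44] j [-0.59 -0.01  1.73 -0.    1.42 -2.17]
```

Call:
{"name": "apply_moves", "arguments": {"commands": [{"linear": [-0.025, 0.004, 0], "delta_rot": [0, 0, 0], "fingers": 255}, {"linear": [-0.05, 0.009, 0], "delta_rot": [0, 0, 0], "fingers": 255}, {"linear": [-0.075, 0.013, 0], "delta_rot": [0, 0, 0], "fingers": 255}, {"linear": [-0.098, 0.017, 0.005], "delta_rot": [0, 0, 0], "fingers": 255}, {"linear": [-0.112, 0.02, 0.015], "delta_rot": [0, 0, 0], "fingers": 255}, {"linear": [-0.116, 0.02, 0.023], "delta_rot": [0, 0, 0], "fingers": 255}, {"linear": [-0.116, 0.02, 0.023], "delta_rot": [0, 0, 0], "fingers": 255}, {"linear": [-0.116, 0.02, 0.023], "delta_rot": [0, 0, 0], "fingers": 255}]}}

```text
time: 19.4
tool_pos: [0.6396, -0.2433, 0.1747]
tool_rot: [-0.001, -0.004, 1.0, 0.0]
contact_force: [-0.3, -0.1, -3.4]
gripper_width: 0.31
```

```bash
python3 -c "
from h import *
snap('w14');go(.641,-.2428,.1305,180)
"
```

```text
t19.45 pos [ 0.6399 -0.2436  0.1754] w 0.313 F [-0.6 -0.4 -4.2] LIN [-0.0012  0.0008  0.0449] ROT [ 0.   -0.04  0.42] j [-0.47  0.23  1.51 -0.    1.4  -2.05]
```

View pics/w14.png

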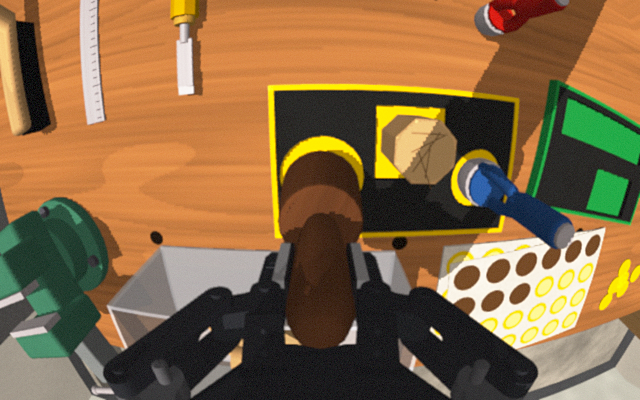

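Mallet hangs over the large recess, centred left-right. Lower.

Call:
{"name": "apply_moves", "arguments": {"commands": [{"linear": [-0.001, 0.001, 0.01], "delta_rot": [0, 0, 0], "fingers": 255}, {"linear": [-0.001, 0.001, 0.022], "delta_rot": [0, 0, 0], "fingers": 255}, {"linear": [-0.001, 0.001, 0.033], "delta_rot": [0, 0, 0], "fingers": 255}, {"linear": [-0.001, 0.001, 0.04], "delta_rot": [0, 0, 0], "fingers": 255}, {"linear": [-0.001, 0.001, 0.043], "delta_rot": [0, 0, 0], "fingers": 255}, {"linear": [-0.001, 0.001, 0.044], "delta_rot": [0, 0, 0], "fingers": 255}, {"linear": [-0.001, 0.001, 0.044], "delta_rot": [0, 0, 0], "fingers": 255}, {"linear": [-0.001, 0.001, 0.044], "delta_rot": [0, 0, 0], "fingers": 255}]}}

```text
time: 20.25
tool_pos: [0.6421, -0.2425, 0.1321]
tool_rot: [0.001, -0.004, 1.0, -0.0]
contact_force: [-0.1, -0.0, -4.4]
gripper_width: 0.31
```

```bash
python3 -c "
from h import *
from plant import eyes
im=eyes.grab_frame('side')[:,:,::-1];cv2.imwrite('pics/s15.png',cv2.resize(im[150:320,300:480],None,fx=3.3,fy=3.3))
go(.641,-.2428,.1295,180)
"
```

```text
t20.30 pos [ 0.6421 -0.2425  0.1321] w 0.315 F [-0.2  0.  -4.5] LIN [ 0.0011 -0.0002  0.0026] ROT [-0.03  0.07  0.45] j [-0.47  0.27  1.54 -0.    1.33 -2.05]
```

View pics/s15.png

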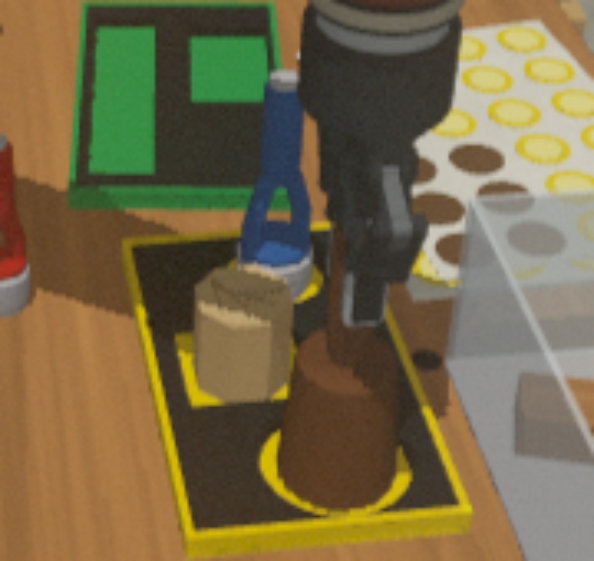

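Call:
{"name": "apply_moves", "arguments": {"commands": [{"linear": [0.001, 0, 0.001], "delta_rot": [0, 0, 0], "fingers": 255}, {"linear": [0.001, 0, 0.002], "delta_rot": [0, 0, 0], "fingers": 255}, {"linear": [0.001, 0, 0.0025], "delta_rot": [0, 0, 0], "fingers": 255}, {"linear": [0.001, 0, 0.0025], "delta_rot": [0, 0, 0], "fingers": 255}, {"linear": [0.001, 0, 0.0025], "delta_rot": [0, 0, 0], "fingers": 0}, {"linear": [0.001, 0, 0.0025], "delta_rot": [0, 0, 0], "fingers": 0}, {"linear": [0.001, 0, 0.0025], "delta_rot": [0, 0, 0], "fingers": 0}, {"linear": [0.001, 0, 0.0025], "delta_rot": [0, 0, 0], "fingers": 0}]}}

```text
time: 21.1
tool_pos: [0.6409, -0.2425, 0.1292]
tool_rot: [0.0, -0.004, 1.0, -0.0]
contact_force: [0.4, 0.2, 0.3]
gripper_width: 0.967
```

Call:
{"name": "apply_moves", "arguments": {"commands": [{"linear": [0, 0, 0], "delta_rot": [0, 0, 0], "fingers": 0}, {"linear": [0, 0, -0.02], "delta_rot": [0, 0, 0], "fingers": 0}, {"linear": [0, 0, -0.05], "delta_rot": [0, 0, 0], "fingers": 0}, {"linear": [0, 0, -0.09], "delta_rot": [0, 0, 0], "fingers": 0}, {"linear": [0, 0.01, -0.12], "delta_rot": [0, 0, 0], "fingers": 0}, {"linear": [0.01, 0.05, -0.13], "delta_rot": [0, 0, 0], "fingers": 0}, {"linear": [0.03, 0.09, -0.13], "delta_rot": [0, 0, 0], "fingers": 0}, {"linear": [0.05, 0.13, -0.13], "delta_rot": [0, 0, 0], "fingers": 0}]}}

```text
time: 21.9
tool_pos: [0.5893, -0.1118, 0.2597]
tool_rot: [0.001, -0.004, 1.0, -0.0]
contact_force: [1.3, 0.5, 0.5]
gripper_width: 1.001
```

```bash
python3 -c "
from h import *
from plant import eyes
im=eyes.grab_frame('side')[:,:,::-1];cv2.imwrite('pics/s16.png',im)
go(.36,.2965,.15,86.7)
go(.36,.2965,.15,266.7)
"
```

```text
t21.95 pos [ 0.5865 -0.106   0.2588] w 0.998 F [ 2.4  3.3 -0.6] LIN [0.2216 0.4046 0.1111] ROT [ 0.1  -0.31 93.96] j [-0.31 -0.03  1.65  0.    1.52 -1.89]
t21.95 pos [ 0.5865 -0.106   0.2588] w 0.998 F [ 2.4  3.3 -0.6] LIN [0.2216 0.4046 0.1111] ROT [  0.31   0.1  -86.04] j [-0.31 -0.03  1.65  0.    1.52 -1.89]
```

View pics/s16.png

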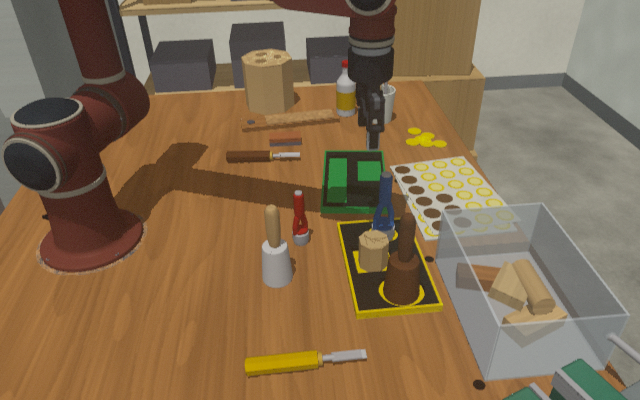

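Call:
{"name": "apply_moves", "arguments": {"commands": [{"linear": [0.02, 0.035, 0], "delta_rot": [0, 0, 0], "fingers": 0}, {"linear": [0.042, 0.075, 0], "delta_rot": [0, 0, 0], "fingers": 0}, {"linear": [0.065, 0.115, 0.01], "delta_rot": [0, 0, 0], "fingers": 0}, {"linear": [0.088, 0.155, 0.02], "delta_rot": [0, 0, 0], "fingers": 0}, {"linear": [0.11, 0.195, 0.03], "delta_rot": [0, 0, 1], "fingers": 0}, {"linear": [0.132, 0.235, 0.04], "delta_rot": [0, 0, 2], "fingers": 0}, {"linear": [0.154, 0.275, 0.05], "delta_rot": [0, 0, 3], "fingers": 0}, {"linear": [0.176, 0.315, 0.06], "delta_rot": [0, 0, 4], "fingers": 0}]}}

```text
time: 22.75
tool_pos: [0.4101, 0.2022, 0.1987]
tool_rot: [0.001, 0.032, 1.0, 0.0]
contact_force: [0.8, 0.7, 0.1]
gripper_width: 0.995
```

```bash
python3 -c "
from h import *
go(.3593,.2965,.15,176.7)
"
```

```text
t22.75 pos [0.4101 0.2022 0.1987] w 0.995 F [0.8 0.7 0.1] LIN [0.0567 0.0909 0.0487] ROT [ 0.03  0.07 -0.31] j [ 0.3  -0.35  2.03  0.    1.46 -1.21]
```

Call:
{"name": "apply_moves", "arguments": {"commands": [{"linear": [0.02, 0.03, 0.01], "delta_rot": [0, 0, 0], "fingers": 0}, {"linear": [0.04, 0.06, 0.03], "delta_rot": [0, 0, 0], "fingers": 0}, {"linear": [0.052, 0.082, 0.045], "delta_rot": [0, 0, 0], "fingers": 0}, {"linear": [0.056, 0.09, 0.05], "delta_rot": [0, 0, 0], "fingers": 0}, {"linear": [0.056, 0.09, 0.05], "delta_rot": [0, 0, 0], "fingers": 0}, {"linear": [0.056, 0.09, 0.05], "delta_rot": [0, 0, 0], "fingers": 0}, {"linear": [0.056, 0.09, 0.05], "delta_rot": [0, 0, 0], "fingers": 0}, {"linear": [0.056, 0.09, 0.05], "delta_rot": [0, 0, 0], "fingers": 0}]}}

```text
time: 23.55
tool_pos: [0.3619, 0.2936, 0.1497]
tool_rot: [0.001, 0.032, 0.999, 0.0]
contact_force: [-0.3, -0.0, -0.7]
gripper_width: 0.998
```

```bash
python3 -c "
from h import *
snap('w17')
go(.3593,.2965,.0105,176.7)
s,P=load('w17')
print(wproj([[.2800,.301,.022],[.4786,.2896,.014],[.3593,.2965,.028]],s,P))
"
```

```text
t23.60 pos [0.3618 0.2937 0.1496] w 0.998 F [-0.2 -0.1  0.4] LIN [0.0028 0.0026 0.1391] ROT [ 0.04  0.07 -0.34] j [ 0.52 -0.28  2.06 -0.    1.36 -0.99]
[[322.66800565  94.36424667]
 [322.98473142 287.1043062 ]
 [323.05658339 184.94490934]]
```

View pics/w17.png

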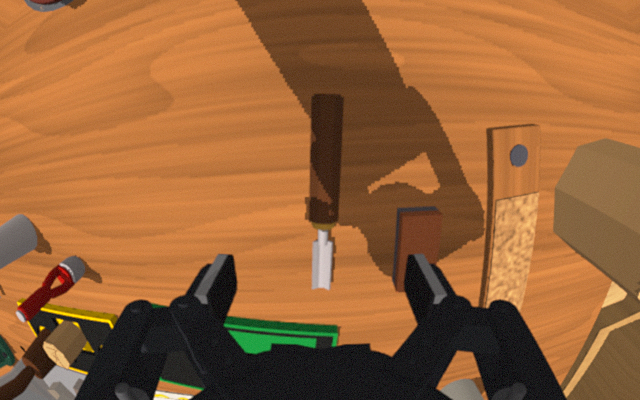

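Call:
{"name": "apply_moves", "arguments": {"commands": [{"linear": [0.003, 0.004, 0.01], "delta_rot": [0, 0, 0.3], "fingers": 0}, {"linear": [0.003, 0.004, 0.035], "delta_rot": [0, 0, 0.3], "fingers": 0}, {"linear": [0.003, 0.004, 0.065], "delta_rot": [0, 0, 0.3], "fingers": 0}, {"linear": [0.003, 0.004, 0.095], "delta_rot": [0, 0, 0.3], "fingers": 0}, {"linear": [0.003, 0.004, 0.12], "delta_rot": [0, 0, 0.3], "fingers": 0}, {"linear": [0.003, 0.004, 0.133], "delta_rot": [0, 0, 0.3], "fingers": 0}, {"linear": [0.003, 0.004, 0.138], "delta_rot": [0, 0, 0.3], "fingers": 0}, {"linear": [0.003, 0.004, 0.138], "delta_rot": [0, 0, 0.3], "fingers": 0}]}}

```text
time: 24.4
tool_pos: [0.358, 0.2983, 0.0106]
tool_rot: [-0.0, 0.034, 0.999, -0.0]
contact_force: [-0.7, -0.4, 0.9]
gripper_width: 1.004
```

```bash
python3 -c "
from h import *
snap('w18')
go(.3593,.298,.0105,176)
"
```

```text
t24.45 pos [0.3587 0.2987 0.0115] w 0.997 F [-0.1  0.1  0.3] LIN [-0.0007 -0.0007  0.001 ] ROT [0.04 0.05 0.14] j [ 0.53 -0.08  2.14  0.    1.08 -0.97]
```

View pics/w18.png

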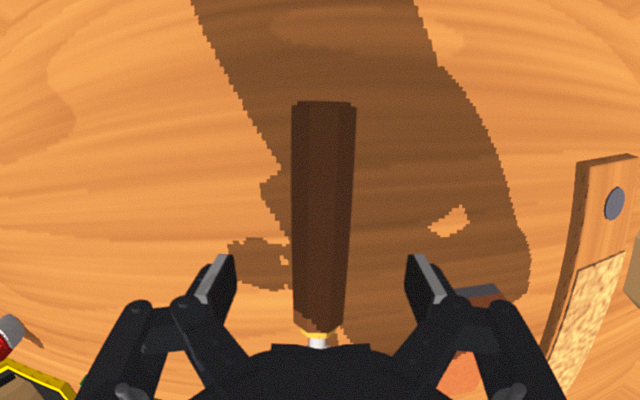

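Call:
{"name": "apply_moves", "arguments": {"commands": [{"linear": [0, 0, 0.001], "delta_rot": [0, 0, 0], "fingers": 255}, {"linear": [0, 0, 0.001], "delta_rot": [0, 0, 0], "fingers": 255}, {"linear": [0, 0, 0.001], "delta_rot": [0, 0, 0], "fingers": 255}, {"linear": [0, 0, 0.001], "delta_rot": [0, 0, 0], "fingers": 255}, {"linear": [0, 0, 0.001], "delta_rot": [0, 0, 0], "fingers": 255}, {"linear": [0, 0, 0.001], "delta_rot": [0, 0, 0], "fingers": 255}, {"linear": [0, 0, 0.001], "delta_rot": [0, 0, 0], "fingers": 255}, {"linear": [0, 0, 0.001], "delta_rot": [0, 0, 0], "fingers": 255}]}}

```text
time: 25.25
tool_pos: [0.3588, 0.2988, 0.0106]
tool_rot: [0.001, 0.034, 0.999, 0.0]
contact_force: [-0.3, -1.2, 5.2]
gripper_width: 0.305
```

```bash
python3 -c "
from h import *
snap('w19')
go(.3593,.298,.11,176)
"
```

```text
t25.30 pos [0.3588 0.2988 0.0106] w 0.307 F [-0.4  0.2  5.4] LIN [-0.0006 -0.0006 -0.0994] ROT [0.05 0.07 0.15] j [ 0.53 -0.07  2.14  0.    1.08 -0.97]
```

View pics/w19.png

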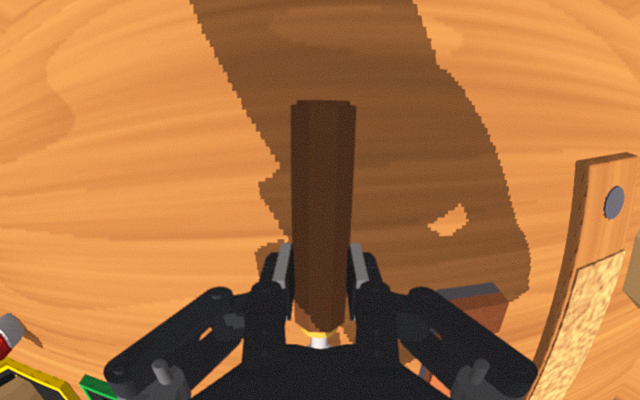

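Call:
{"name": "apply_moves", "arguments": {"commands": [{"linear": [0, 0, -0.01], "delta_rot": [0, 0, 0], "fingers": 255}, {"linear": [0, 0, -0.025], "delta_rot": [0, 0, 0], "fingers": 255}, {"linear": [0, 0, -0.045], "delta_rot": [0, 0, 0], "fingers": 255}, {"linear": [0, 0, -0.07], "delta_rot": [0, 0, 4], "fingers": 255}, {"linear": [-0.005, -0.005, -0.085], "delta_rot": [0, 0, 10], "fingers": 255}, {"linear": [-0.025, -0.015, -0.09], "delta_rot": [0, 0, 17], "fingers": 255}, {"linear": [-0.05, -0.03, -0.09], "delta_rot": [0, 0, 24], "fingers": 255}, {"linear": [-0.075, -0.045, -0.09], "delta_rot": [0, 0, 31], "fingers": 255}]}}

```text
time: 26.1
tool_pos: [0.4302, 0.2479, 0.1001]
tool_rot: [-0.0, 0.301, 0.953, -0.0]
contact_force: [0.8, -0.2, -1.0]
gripper_width: 0.307
```

```bash
python3 -c "
from h import *
go(.5685,.1825,.10,82.4)
"
```

```text
t26.10 pos [0.4302 0.2479 0.1001] w 0.307 F [ 0.8 -0.2 -1. ] LIN [-1.507e-01  2.600e-02  1.000e-04] ROT [-0.    0.   62.51] j [ 0.37 -0.14  2.03 -0.    1.25 -0.59]
```

Call:
{"name": "apply_moves", "arguments": {"commands": [{"linear": [-0.022, 0.004, 0], "delta_rot": [0, 0, 8], "fingers": 255}, {"linear": [-0.045, 0.008, 0], "delta_rot": [0, 0, 16], "fingers": 255}, {"linear": [-0.068, 0.012, 0], "delta_rot": [0, 0, 24], "fingers": 255}, {"linear": [-0.09, 0.016, 0], "delta_rot": [0, 0, 32], "fingers": 255}, {"linear": [-0.112, 0.019, 0], "delta_rot": [0, 0, 40], "fingers": 255}, {"linear": [-0.132, 0.023, 0], "delta_rot": [0, 0, 48], "fingers": 255}, {"linear": [-0.146, 0.025, 0], "delta_rot": [0, 0, 55], "fingers": 255}, {"linear": [-0.151, 0.026, 0], "delta_rot": [0, 0, 61], "fingers": 255}]}}

```text
time: 26.9
tool_pos: [0.5693, 0.1825, 0.0995]
tool_rot: [-0.0, 0.744, 0.668, -0.0]
contact_force: [0.6, 0.0, -1.2]
gripper_width: 0.297
```

```bash
python3 -c "
from h import *
go(.5685,.1825,.06,82.4)
"
```

```text
t26.90 pos [0.5693 0.1825 0.0995] w 0.297 F [ 0.6  0.  -1.2] LIN [-0.0001 -0.0007  0.0395] ROT [-0.05  0.03  1.42] j [ 0.19  0.11  1.79 -0.    1.25  0.29]
```

Call:
{"name": "apply_moves", "arguments": {"commands": [{"linear": [0, -0.001, 0.01], "delta_rot": [0, 0, 1.4], "fingers": 255}, {"linear": [0, -0.001, 0.025], "delta_rot": [0, 0, 1.4], "fingers": 255}, {"linear": [0, -0.001, 0.04], "delta_rot": [0, 0, 1.4], "fingers": 255}, {"linear": [0, -0.001, 0.05], "delta_rot": [0, 0, 1.4], "fingers": 255}, {"linear": [0, -0.001, 0.055], "delta_rot": [0, 0, 1.4], "fingers": 255}, {"linear": [0, -0.001, 0.055], "delta_rot": [0, 0, 1.4], "fingers": 255}, {"linear": [0, -0.001, 0.055], "delta_rot": [0, 0, 1.4], "fingers": 255}, {"linear": [0, -0.001, 0.055], "delta_rot": [0, 0, 1.4], "fingers": 255}]}}

```text
time: 27.7
tool_pos: [0.5684, 0.1837, 0.0457]
tool_rot: [0.0, 0.75, 0.661, 0.001]
contact_force: [0.3, 0.5, -1.3]
gripper_width: 0.307
```

```bash
python3 -c "
from h import *
from plant import eyes
go(.5685,.1825,.0157,82.4)
snap('w20')
im=eyes.grab_frame('side')[:,:,::-1];cv2.imwrite('pics/s20.png',cv2.resize(im[120:230,280:440],None,fx=4,fy=4,interpolation=2))
im=eyes.grab_frame('scene')[:,:,::-1];cv2.imwrite('pics/c20.png',cv2.resize(im[150:260,310:460],None,fx=4,fy=4,interpolation=2))
"
```

```text
t27.70 pos [0.5684 0.1837 0.0457] w 0.307 F [ 0.3  0.5 -1.3] LIN [-0.0012  0.0002  0.03  ] ROT [ 0.09 -0.03  0.36] j [ 0.19  0.17  1.81 -0.    1.16  0.31]
```

View pics/w20.png

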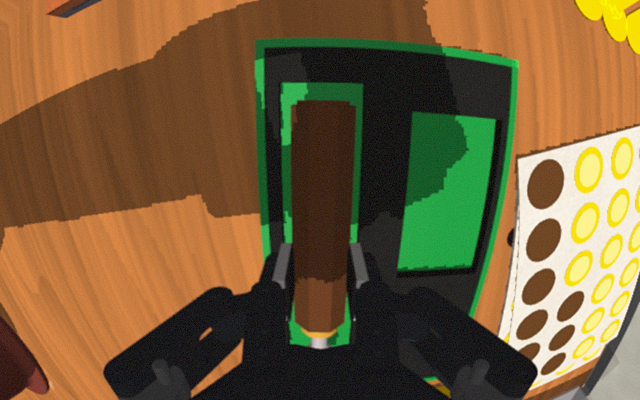

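View pics/s20.png

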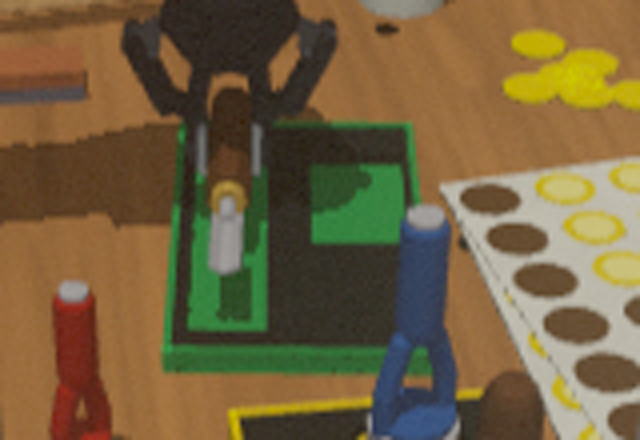

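View pics/c20.png

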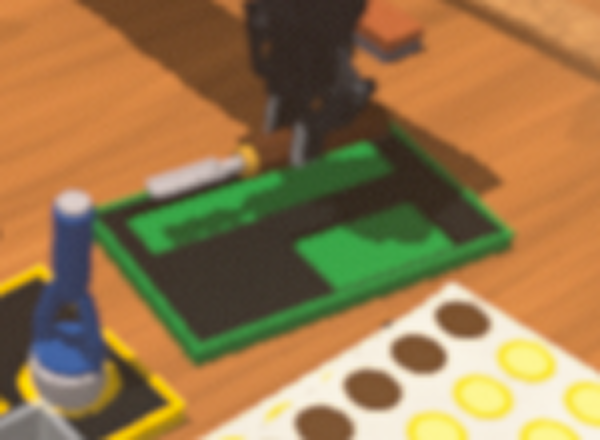

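```bash
python3 -c "
from h import *
s,P=load('w20')
c=np.array([.5658,.1622]);u=np.array([.991,-.132]);v=np.array([.132,.991])
for z in(.014,.005):print(wproj([[*(c-.024*u+.11*v),z],[*(c+.024*u+.11*v),z]],s,P).round(1))
print('floor far-edge pts',wpix([(281,83),(363,85)],.014,s,P)[:,:2],[(c-.024*u+.11*v),(c+.024*u+.11*v)])
print('gouge end',wpix([(323,101)],.0457+.0115,s,P), 'want end',c+.1*v)
p=wpix([(412,112),(500,120),(473,272),(398,270)],.009,s,P);print(p.mean(0))
"
```

```text
[[276.3  85.1]
 [363.   85.8]]
[[278.4  85.6]
 [360.9  86.2]]
floor far-edge pts [[0.55929157 0.27516927]
 [0.60417814 0.26846865]] [array([0.556536, 0.274378]), array([0.604104, 0.268042])]
gouge end [[0.58068608 0.26267594 0.0572    ]] want end [0.579  0.2613]
[0.65602604 0.1923179  0.009     ]
```

Call:
{"name": "apply_moves", "arguments": {"commands": [{"linear": [-0.001, 0, 0.008], "delta_rot": [0, 0, 0.3], "fingers": 255}, {"linear": [-0.001, 0, 0.016], "delta_rot": [0, 0, 0.3], "fingers": 255}, {"linear": [-0.001, 0, 0.022], "delta_rot": [0, 0, 0.3], "fingers": 255}, {"linear": [-0.001, 0, 0.026], "delta_rot": [0, 0, 0.3], "fingers": 255}, {"linear": [-0.001, 0, 0.028], "delta_rot": [0, 0, 0.3], "fingers": 255}, {"linear": [-0.001, 0, 0.029], "delta_rot": [0, 0, 0.3], "fingers": 255}, {"linear": [-0.001, 0, 0.0295], "delta_rot": [0, 0, 0.3], "fingers": 255}, {"linear": [-0.001, 0, 0.0295], "delta_rot": [0, 0, 0.3], "fingers": 255}]}}

```text
time: 28.65
tool_pos: [0.5679, 0.1826, 0.0157]
tool_rot: [0.0, 0.752, 0.659, 0.0]
contact_force: [-0.8, -0.6, 0.5]
gripper_width: 0.307
```

```bash
python3 -c "
from h import *
go(.5685,.1825,.0157,82.4)
"
```

```text
t28.65 pos [0.5679 0.1826 0.0157] w 0.307 F [-0.8 -0.6  0.5] LIN [-0.      0.0006  0.    ] ROT [ 0.04 -0.01  0.05] j [ 0.19  0.21  1.82 -0.    1.1   0.32]
```

Call:
{"name": "apply_moves", "arguments": {"commands": [{"linear": [0, 0, 0], "delta_rot": [0, 0, 0], "fingers": 110}, {"linear": [0, 0, 0], "delta_rot": [0, 0, 0], "fingers": 110}, {"linear": [0, 0, 0], "delta_rot": [0, 0, 0], "fingers": 110}, {"linear": [0, 0, 0], "delta_rot": [0, 0, 0], "fingers": 110}, {"linear": [0, 0, 0], "delta_rot": [0, 0, 0], "fingers": 110}, {"linear": [0, 0, -0.015], "delta_rot": [0, 0, 0], "fingers": 110}, {"linear": [0, 0, -0.04], "delta_rot": [0, 0, 0], "fingers": 0}, {"linear": [0, 0, -0.075], "delta_rot": [0, 0, 0], "fingers": 0}]}}

```text
time: 29.45
tool_pos: [0.5662, 0.1823, 0.0901]
tool_rot: [-0.001, 0.752, 0.659, -0.002]
contact_force: [0.2, -0.1, -0.1]
gripper_width: 0.886
```

```bash
python3 -c "
from h import *
from plant import eyes
snap('w21')
im=eyes.grab_frame('side')[:,:,::-1];cv2.imwrite('pics/s21.png',cv2.resize(im[120:230,280:440],None,fx=4,fy=4,interpolation=2))
go(.441,.3895,.15,179)
"
```

```text
t29.55 pos [0.5719 0.1834 0.0977] w 1.002 F [ 1.1 -0.1  1.3] LIN [ 0.1873 -0.1562 -0.0534] ROT [  0.66   0.38 -96.55] j [0.19 0.11 1.79 0.   1.24 0.32]
```

View pics/w21.png

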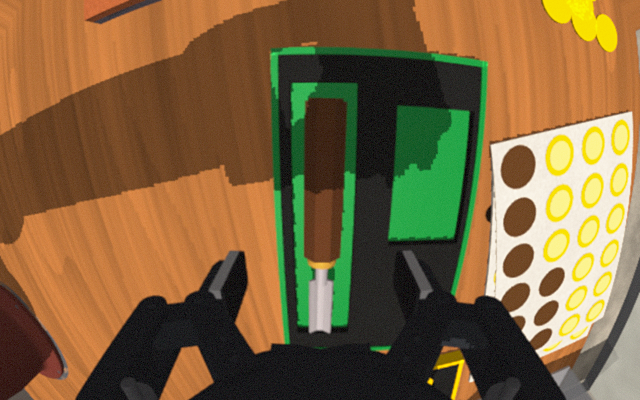

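View pics/s21.png

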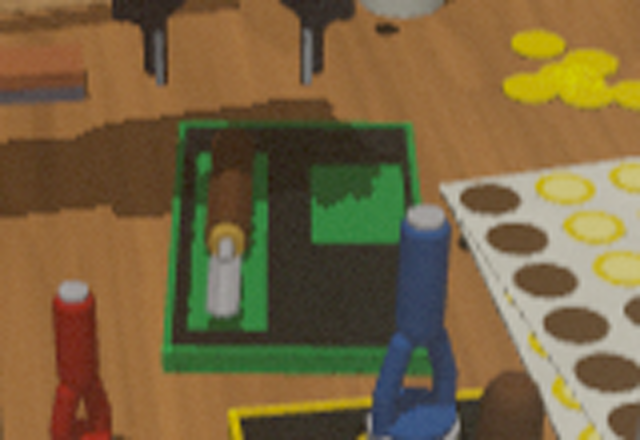

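```bash
python3 -c "
from h import *
s,P=load('w3')
print(wpix([(585,105),(545,328),(586,210)],.01,s,P))
"
```

```text
[[0.31568335 0.46039161 0.01      ]
 [0.60298464 0.4950464  0.01      ]
 [0.43072696 0.49289354 0.01      ]]
```

Call:
{"name": "apply_moves", "arguments": {"commands": [{"linear": [0.015, -0.012, -0.02], "delta_rot": [0, 0, -8], "fingers": 0}, {"linear": [0.035, -0.03, -0.04], "delta_rot": [0, 0, -16], "fingers": 0}, {"linear": [0.055, -0.047, -0.05], "delta_rot": [0, 0, -24], "fingers": 0}, {"linear": [0.075, -0.063, -0.05], "delta_rot": [0, 0, -32], "fingers": 0}, {"linear": [0.095, -0.08, -0.05], "delta_rot": [0, 0, -40], "fingers": 0}, {"linear": [0.115, -0.096, -0.05], "delta_rot": [0, 0, -48], "fingers": 0}, {"linear": [0.135, -0.113, -0.05], "delta_rot": [0, 0, -56], "fingers": 0}, {"linear": [0.155, -0.13, -0.05], "delta_rot": [0, 0, -64], "fingers": 0}]}}

```text
time: 30.35
tool_pos: [0.4584, 0.3541, 0.1409]
tool_rot: [0.0, 0.286, 0.958, 0.0]
contact_force: [-0.5, 0.8, 0.9]
gripper_width: 1.001
```

```bash
python3 -c "
from h import *
go(.441,.3895,.15,179)
"
```

```text
t30.35 pos [0.4584 0.3541 0.1409] w 1.001 F [-0.5  0.8  0.9] LIN [ 0.0339  0.02   -0.0091] ROT [ 2.000e-02  2.000e-02 -3.223e+01] j [ 0.53  0.02  1.8  -0.    1.32 -0.46]
```

Call:
{"name": "apply_moves", "arguments": {"commands": [{"linear": [0.012, 0.007, 0], "delta_rot": [0, 0, -8], "fingers": 0}, {"linear": [0.025, 0.014, 0], "delta_rot": [0, 0, -16], "fingers": 0}, {"linear": [0.033, 0.019, 0], "delta_rot": [0, 0, -24], "fingers": 0}, {"linear": [0.034, 0.02, 0], "delta_rot": [0, 0, -32], "fingers": 0}, {"linear": [0.034, 0.02, 0], "delta_rot": [0, 0, -32], "fingers": 0}, {"linear": [0.034, 0.02, 0], "delta_rot": [0, 0, -32], "fingers": 0}, {"linear": [0.034, 0.02, 0], "delta_rot": [0, 0, -32], "fingers": 0}, {"linear": [0.034, 0.02, 0], "delta_rot": [0, 0, -32], "fingers": 0}]}}

```text
time: 31.15
tool_pos: [0.4419, 0.3885, 0.1404]
tool_rot: [0.0, 0.014, 1.0, 0.0]
contact_force: [0.2, -0.6, -0.0]
gripper_width: 1.003
```

```bash
python3 -c "
from h import *
snap('w22')
go(.441,.3895,.0105,179)
a=cv2.imread('pics/w22.png');cv2.imwrite('pics/w22a.png',cv2.resize(a[90:340,230:420],None,fx=3.2,fy=2.4,interpolation=2))
"
```

```text
t31.20 pos [0.4419 0.3885 0.1404] w 0.999 F [-0.1 -0.1  0.5] LIN [0.001  0.0009 0.1299] ROT [-0.    0.   -0.63] j [ 0.59  0.04  1.78 -0.    1.32 -0.95]
```

View pics/w22a.png

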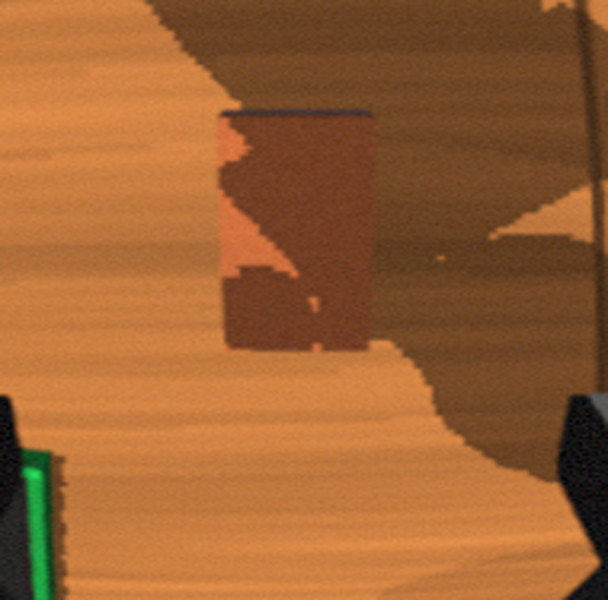

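```bash
python3 -c "
from h import *
s,P=load('w22')
o=wpix(np.array([(219,115),(373,115),(368,350),(227,350)])/[3.2,2.4]+[230,90],.024,s,P);print(o.round(4),o.mean(0))
"
```

```text
[[0.3956 0.3715 0.024 ]
 [0.3967 0.4119 0.024 ]
 [0.4872 0.4104 0.024 ]
 [0.486  0.3695 0.024 ]] [0.44137787 0.39083296 0.024     ]
```

Call:
{"name": "apply_moves", "arguments": {"commands": [{"linear": [0.001, 0.002, 0.01], "delta_rot": [0, 0, -0.5], "fingers": 0}, {"linear": [0.001, 0.002, 0.03], "delta_rot": [0, 0, -0.5], "fingers": 0}, {"linear": [0.001, 0.002, 0.06], "delta_rot": [0, 0, -0.5], "fingers": 0}, {"linear": [0.001, 0.002, 0.09], "delta_rot": [0, 0, -0.5], "fingers": 0}, {"linear": [0.001, 0.002, 0.115], "delta_rot": [0, 0, -0.5], "fingers": 0}, {"linear": [0.001, 0.002, 0.127], "delta_rot": [0, 0, -0.5], "fingers": 0}, {"linear": [0.001, 0.002, 0.13], "delta_rot": [0, 0, -0.5], "fingers": 0}, {"linear": [0.001, 0.002, 0.13], "delta_rot": [0, 0, -0.5], "fingers": 0}]}}

```text
time: 32.0
tool_pos: [0.441, 0.391, 0.0104]
tool_rot: [0.0, 0.009, 1.0, 0.0]
contact_force: [0.9, -0.4, 0.3]
gripper_width: 0.997
```

Call:
{"name": "apply_moves", "arguments": {"commands": [{"linear": [0, 0, 0], "delta_rot": [0, 0, 0], "fingers": 255}, {"linear": [0, 0, 0], "delta_rot": [0, 0, 0], "fingers": 255}, {"linear": [0, 0, 0], "delta_rot": [0, 0, 0], "fingers": 255}, {"linear": [0, 0, 0], "delta_rot": [0, 0, 0], "fingers": 255}, {"linear": [0, 0, 0], "delta_rot": [0, 0, 0], "fingers": 255}, {"linear": [0, 0, 0], "delta_rot": [0, 0, 0], "fingers": 255}, {"linear": [0, 0, 0], "delta_rot": [0, 0, 0], "fingers": 255}, {"linear": [0, 0, 0], "delta_rot": [0, 0, 0], "fingers": 255}]}}

```text
time: 32.8
tool_pos: [0.4419, 0.3915, 0.0119]
tool_rot: [0.001, 0.009, 1.0, 0.001]
contact_force: [1.1, -0.2, 6.8]
gripper_width: 0.472
```

```bash
python3 -c "
from h import *
snap('w23')
go(.441,.391,.1,179)
"
```

```text
t32.85 pos [0.4419 0.3915 0.0119] w 0.474 F [0.6 0.3 6. ] LIN [ 0.0007 -0.0004 -0.0881] ROT [ 0.09  0.12 -0.05] j [ 0.6   0.2   1.84  0.    1.09 -0.95]
```

View pics/w23.png

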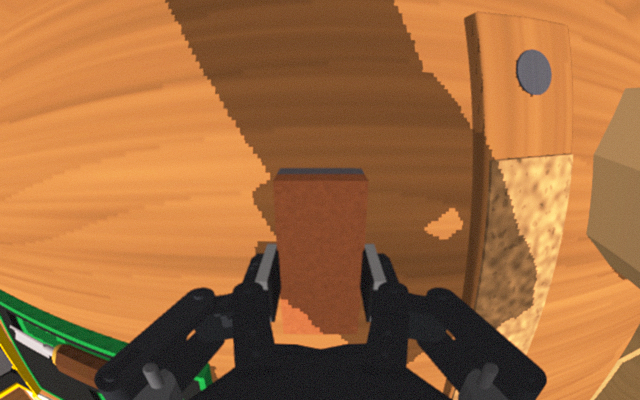

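Call:
{"name": "apply_moves", "arguments": {"commands": [{"linear": [0, 0, -0.01], "delta_rot": [0, 0, 0], "fingers": 255}, {"linear": [0, 0, -0.025], "delta_rot": [0, 0, 0], "fingers": 255}, {"linear": [0, 0, -0.045], "delta_rot": [0, 0, 0], "fingers": 255}, {"linear": [0, 0, -0.07], "delta_rot": [0, 0, 4], "fingers": 255}, {"linear": [-0.005, -0.005, -0.085], "delta_rot": [0, 0, 10], "fingers": 255}, {"linear": [-0.025, -0.025, -0.09], "delta_rot": [0, 0, 17], "fingers": 255}, {"linear": [-0.045, -0.045, -0.09], "delta_rot": [0, 0, 24], "fingers": 255}, {"linear": [-0.065, -0.065, -0.09], "delta_rot": [0, 0, 31], "fingers": 255}]}}

```text
time: 33.65
tool_pos: [0.5051, 0.324, 0.1015]
tool_rot: [0.0, 0.278, 0.961, 0.0]
contact_force: [1.1, 0.6, -2.4]
gripper_width: 0.477
```

```bash
python3 -c "
from h import *
go(.654,.1915,.1,82.4)
"
```

```text
t33.65 pos [0.5051 0.324  0.1015] w 0.477 F [ 1.1  0.6 -2.4] LIN [-0.1966 -0.0325  0.0016] ROT [6.00e-02 0.00e+00 6.53e+01] j [ 0.45  0.11  1.78 -0.    1.25 -0.56]
```

Call:
{"name": "apply_moves", "arguments": {"commands": [{"linear": [-0.026, -0.004, 0], "delta_rot": [0, 0, 8], "fingers": 255}, {"linear": [-0.053, -0.009, 0], "delta_rot": [0, 0, 16], "fingers": 255}, {"linear": [-0.08, -0.013, 0], "delta_rot": [0, 0, 24], "fingers": 255}, {"linear": [-0.107, -0.018, 0], "delta_rot": [0, 0, 32], "fingers": 255}, {"linear": [-0.134, -0.022, 0], "delta_rot": [0, 0, 40], "fingers": 255}, {"linear": [-0.16, -0.027, 0], "delta_rot": [0, 0, 48], "fingers": 255}, {"linear": [-0.182, -0.03, 0], "delta_rot": [0, 0, 56], "fingers": 255}, {"linear": [-0.196, -0.032, 0], "delta_rot": [0, 0, 63], "fingers": 255}]}}

```text
time: 34.45
tool_pos: [0.6547, 0.1921, 0.1009]
tool_rot: [0.0, 0.74, 0.673, -0.0]
contact_force: [-0.7, 0.5, -2.0]
gripper_width: 0.469
```

```bash
python3 -c "
from h import *
go(.654,.1915,.05,82.4)
"
```

```text
t34.45 pos [0.6547 0.1921 0.1009] w 0.469 F [-0.7  0.5 -2. ] LIN [-0.0006 -0.0006  0.0509] ROT [0.01 0.01 2.18] j [ 0.18  0.29  1.57 -0.    1.28  0.27]
```

Call:
{"name": "apply_moves", "arguments": {"commands": [{"linear": [-0.001, -0.001, 0.01], "delta_rot": [0, 0, 2.2], "fingers": 255}, {"linear": [-0.001, -0.001, 0.025], "delta_rot": [0, 0, 2.2], "fingers": 255}, {"linear": [-0.001, -0.001, 0.04], "delta_rot": [0, 0, 2.2], "fingers": 255}, {"linear": [-0.001, -0.001, 0.052], "delta_rot": [0, 0, 2.2], "fingers": 255}, {"linear": [-0.001, -0.001, 0.06], "delta_rot": [0, 0, 2.2], "fingers": 255}, {"linear": [-0.001, -0.001, 0.06], "delta_rot": [0, 0, 2.2], "fingers": 255}, {"linear": [-0.001, -0.001, 0.06], "delta_rot": [0, 0, 2.2], "fingers": 255}, {"linear": [-0.001, -0.001, 0.06], "delta_rot": [0, 0, 2.2], "fingers": 255}]}}

```text
time: 35.25
tool_pos: [0.6534, 0.1928, 0.0413]
tool_rot: [0.0, 0.75, 0.661, 0.001]
contact_force: [-0.4, -0.6, -2.7]
gripper_width: 0.473
```

```bash
python3 -c "
from h import *
from plant import eyes
snap('w24')
im=eyes.grab_frame('side')[:,:,::-1];cv2.imwrite('pics/s24.png',cv2.resize(im[120:230,280:440],None,fx=4,fy=4,interpolation=2))
go(.654,.1915,.017,82.4)
"
```

```text
t35.35 pos [0.6534 0.1927 0.0414] w 0.475 F [ 0.   1.1 -2.4] LIN [-0.0011  0.0007  0.0244] ROT [ 0.1  -0.03  0.35] j [ 0.18  0.35  1.6  -0.    1.18  0.3 ]
```

View pics/w24.png

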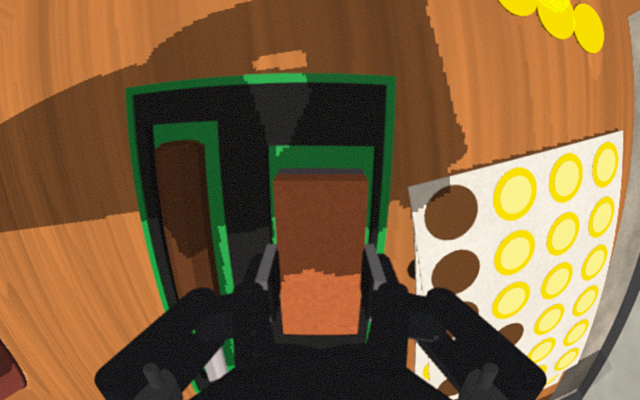

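View pics/s24.png

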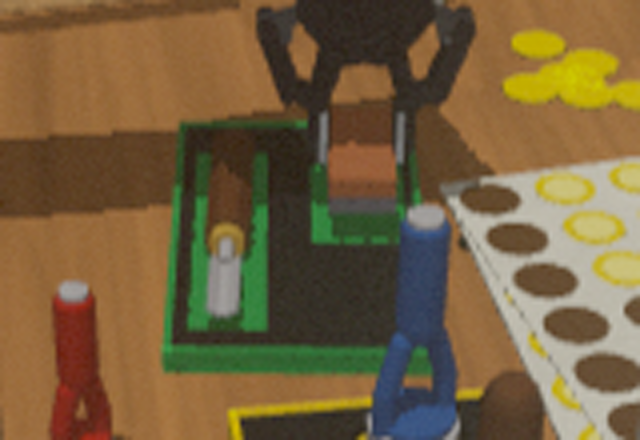

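Call:
{"name": "apply_moves", "arguments": {"commands": [{"linear": [-0.001, 0, 0.008], "delta_rot": [0, 0, 0.3], "fingers": 255}, {"linear": [-0.001, 0, 0.015], "delta_rot": [0, 0, 0.3], "fingers": 255}, {"linear": [-0.001, 0, 0.019], "delta_rot": [0, 0, 0.3], "fingers": 255}, {"linear": [-0.001, 0, 0.021], "delta_rot": [0, 0, 0.3], "fingers": 255}, {"linear": [-0.001, 0, 0.0225], "delta_rot": [0, 0, 0.3], "fingers": 255}, {"linear": [-0.001, 0, 0.0235], "delta_rot": [0, 0, 0.3], "fingers": 255}, {"linear": [-0.001, 0, 0.024], "delta_rot": [0, 0, 0.3], "fingers": 255}, {"linear": [-0.001, 0, 0.024], "delta_rot": [0, 0, 0.3], "fingers": 255}]}}

```text
time: 36.15
tool_pos: [0.6528, 0.1916, 0.0169]
tool_rot: [0.0, 0.752, 0.659, 0.0]
contact_force: [-2.1, -0.5, 1.9]
gripper_width: 0.471
```

```bash
python3 -c "
from h import *
go(.654,.1915,.017,82.4)
"
```

```text
t36.15 pos [0.6528 0.1916 0.0169] w 0.471 F [-2.1 -0.5  1.9] LIN [ 0.      0.0012 -0.0001] ROT [ 0.02 -0.    0.05] j [ 0.18  0.38  1.61 -0.    1.15  0.31]
```

Contact felt at the expected height (force +1.9 N versus −2.4 hanging). Release partly, rise, open.

Call:
{"name": "apply_moves", "arguments": {"commands": [{"linear": [0, 0, 0], "delta_rot": [0, 0, 0], "fingers": 75}, {"linear": [0, 0, 0], "delta_rot": [0, 0, 0], "fingers": 75}, {"linear": [0, 0, 0], "delta_rot": [0, 0, 0], "fingers": 75}, {"linear": [0, 0, 0], "delta_rot": [0, 0, 0], "fingers": 75}, {"linear": [0, 0, 0], "delta_rot": [0, 0, 0], "fingers": 75}, {"linear": [0, 0, -0.01], "delta_rot": [0, 0, 0], "fingers": 75}, {"linear": [0, 0, -0.035], "delta_rot": [0, 0, 0], "fingers": 0}, {"linear": [0, 0, -0.07], "delta_rot": [0, 0, 0], "fingers": 0}]}}

```text
time: 36.95
tool_pos: [0.6509, 0.1912, 0.0851]
tool_rot: [-0.001, 0.752, 0.659, -0.002]
contact_force: [0.3, 0.0, 0.5]
gripper_width: 1.001
```

Call:
{"name": "apply_moves", "arguments": {"commands": [{"linear": [0.01, 0, -0.04], "delta_rot": [0, 0, 0], "fingers": 0}, {"linear": [0.03, 0, -0.08], "delta_rot": [0, 0, 0], "fingers": 0}, {"linear": [0.05, 0, -0.12], "delta_rot": [0, 0, 0], "fingers": 0}, {"linear": [0.06, 0, -0.16], "delta_rot": [0, 0, 0], "fingers": 0}, {"linear": [0.06, 0, -0.2], "delta_rot": [0, 0, 0], "fingers": 0}, {"linear": [0.06, 0, -0.22], "delta_rot": [0, 0, 0], "fingers": 0}, {"linear": [0.06, 0, -0.22], "delta_rot": [0, 0, 0], "fingers": 0}, {"linear": [0.06, 0, -0.22], "delta_rot": [0, 0, 0], "fingers": 0}]}}

```text
time: 37.75
tool_pos: [0.6603, 0.251, 0.3063]
tool_rot: [0.0, 0.752, 0.659, 0.0]
contact_force: [0.2, 0.0, -0.2]
gripper_width: 0.996
```

```bash
python3 -c "
from h import *
from plant import eyes
go(.6,.1,.3,180)
snap('w25')
for n,a in(('side',(120,330,215,455)),('scene',(120,300,150,450))):
    im=eyes.grab_frame(n)[:,:,::-1];cv2.imwrite(f'pics/{n}25.png',im);cv2.imwrite(f'pics/{n}25z.png',cv2.resize(im[a[0]:a[1],a[2]:a[3]],None,fx=2.6,fy=2.6,interpolation=2))
"
```

```text
t37.75 pos [0.6603 0.251  0.3063] w 0.996 F [ 0.2  0.  -0.2] LIN [-0.1576 -0.0399  0.0063] ROT [ 2.000e-02  1.000e-02 -9.755e+01] j [ 0.26  0.21  1.32 -0.    1.61  0.39]
```

View pics/w25.png

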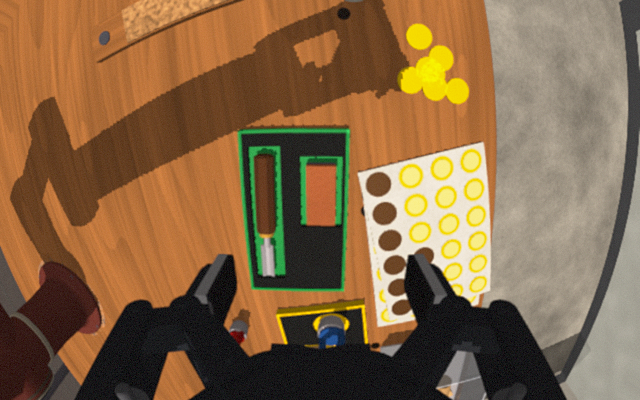

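View pics/side25z.png

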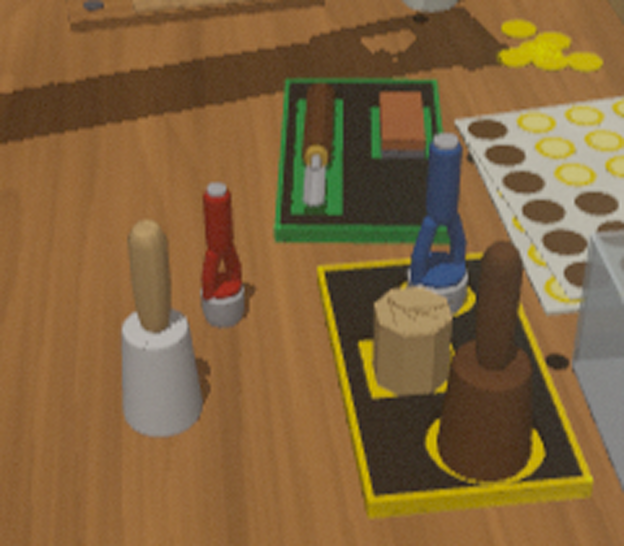

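View pics/scene25z.png

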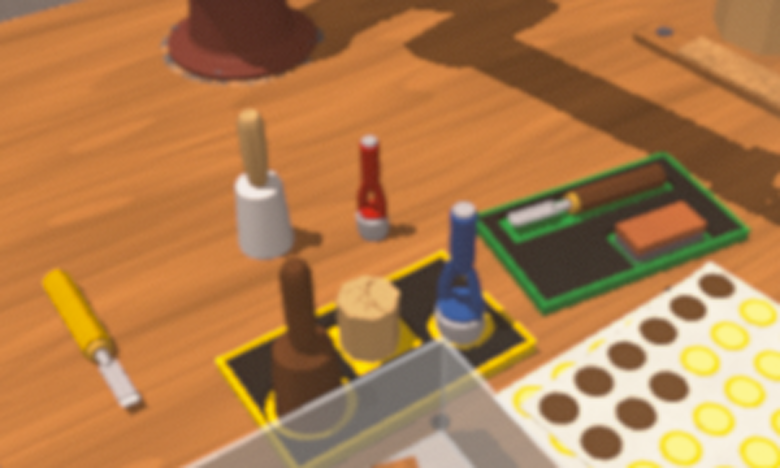

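```bash
python3 -c "
from h import *
a=cv2.imread('pics/w25.png');cv2.imwrite('pics/w25a.png',cv2.resize(a[120:300,230:360],None,fx=4,fy=3.3,interpolation=2))
"
```

```text
(no output)
```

View pics/w25a.png

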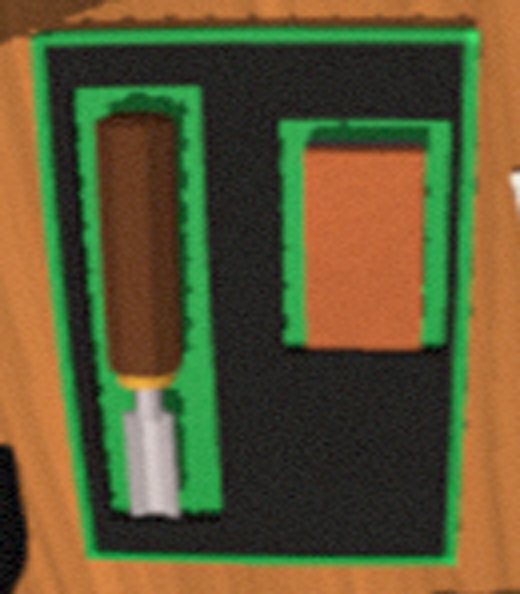

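```bash
python3 -c "
from h import *
s,P=load('w25')
W=lambda L,z:wpix(np.array(L)/[4,3.3]+[230,120],z,s,P)[:,:2]*1000
tr=W([(33,38),(479,33),(456,562),(88,555)],.016);c=tr.mean(0);print('tray',c,np.linalg.norm(np.roll(tr,-1,0)-tr,axis=1))
y=(tr[0]-tr[3]+tr[1]-tr[2]);y/=np.linalg.norm(y);x=np.array([y[1],-y[0]]);print(np.degrees(np.arctan2(y[1],y[0])))
F=np.c_[x,y]
st=W([(304,150),(428,150),(422,350),(306,350)],.029);print('stone',(st.mean(0)-c)@F,((st[0]-st[3]))@F)
g=np.vstack([W([(138,113)],.028),W([(156,515)],.019)]);print('gouge',(g.mean(0)-c)@F,(g[0]-g[1])@F)
"
```

```text
tray [610.84646221 157.90528028] [158.36820185 266.90745828 158.26694728 264.92691841]
82.39654205817214
stone [39.59697306 39.00824776] [ 0.35280214 91.78025773]
gouge [-43.08609161  -1.3141929 ] [  6.83674679 204.57220251]
```

```bash
python3 -c "
import cv2,numpy as np
a=cv2.imread('pics/side0.png').astype(int);b=cv2.imread('pics/side25.png').astype(int)
d=abs(a-b).max(2);print('chisel',d[345:380,240:370].mean(),'red',d[190:245,290:312].mean(),'white',d[205:240,262:285].mean())
from plant import job_done,state
print(state()['time']);print(job_done())"
```

```text
chisel 3.5613186813186815 red 6.20495867768595 white 4.896894409937889
37.9
the job is handed in; nothing more can be done
None
```

I made up both kits and handed the job in at about 38 s; the hand-in reported no verdict.

- **Yellow tray:** the blue punch, octagonal block and dark mallet were each lowered to floor height and released there. The last side and scene pictures show all three upright and inside their recesses. I did not re-measure their positions after release. The gripper let go within about 1 mm of the recess centres I had measured. Those centres differed by 2–3 mm between the wrist and side cameras, so I used values between the two.
- **Green tray:** I measured both things again from above after release. The stone is at (39.6, 39.0) mm in the tray's frame, wanted (40, 40). The gouge is at (-43.1, -1.3) mm, wanted (-43, 0), and about 2° off lengthwise.
- **Left alone:** the red punch, white mallet and chisel show almost no pixel change from the start, so they did not move.

No check failed. The open gripper was about 0.3 m up, touching nothing, at hand-in.

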